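Clear the jeweller's sweeping plate into the sprung filings tray

ROBOT

A 6-joint arm with a two-finger parallel gripper is mounted at the origin on the work surface. World frame = base frame: x ahead of the robot, y to its left, z up, the work surface at z = 0. Lengths are in m, angles in rad, forces in N, time in s.
With the tool pointing down it reaches from about 0.4 to 0.825 m from the base axis. Payload 7 kg.
Tool frame: the origin (TCP) lies on the centre line of the jaws, within the pads' length; the fingertips stand 22 mm ahead of it and the grasp point (between the pads) lies 3 mm ahead of it (arm.tcp_to_tips is the distance from the TCP to the fingertips, in m); z points along the fingers, y is the line along which they close (so a half turn about z gives the same grasp; the last joint's range is limited). The gripper opens to 88 mm and grips with 3 to 60 N. Pads are 19 mm wide; open, the fingers measure 130 mm over their backs; the gripper's body (78 mm by 193 mm) begins 47 mm behind the grasp point.
Start: joints at [-1.018, 0.359, 0.012, 0, -1.224, -0.288], TCP at [0.177, -0.651, 0.249] pointing down, gripper open.
Joint ranges: [-3.07, 3.07], [-1.43, 2.12], [-1.02, 1.25], [-3.03, 1.67], [-3.05, -0], [-3.03, 3.03]. Speed limits (rad/s): [2.39, 2.39, 3.01, 3.14, 3.14, 3.14].

INTERFACE

Orientations are given as [roll, pitch, yaw] about the fixed x, y, z axes, in that order (R = Rz(yaw) Ry(pitch) Rx(roll)).
In Python, from station import arm gives the robot as it stands.
- The arm moves only by the tool jog_arm, never from a script. Its argument "targets" is a list of rows, each an object of numbers: "dx", "dy", "dz": the shift along the tool's x, y, z in mm; "rx", "ry", "rz": the turn, a rotation vector about the tool's x, y, z in rad; "gripper": the closure, from 0 (fully open) to 1 (shut). In form: [{"dx": .., "dy": .., "dz": .., "rx": .., "ry": .., "rz": .., "gripper": ..}, ...]. A call has exactly 8 rows; each row is the pose to reach, as a shift and turn from the pose commanded when the call began, along the tool's axes at that moment; what a row does not reach only later rows make up. A row lasts 1/12 s, in which the tool goes at most 41.7 mm and 7.16 degrees, less where a joint would pass 70% of its speed; a pose out of reach is approached as far as the arm can. A call with a gripper value outside its range is refused whole. The fingers move at their own pace and stop on an object; "force" is the grip in N (left out, the last holds). Time passes only in rows, so rows that repeat a pose let the fingers close, or fill a call up. It gives the time, the measured TCP pose, the force, the opening and the grip force at its end, in the units of the state.
- arm.get_state(): the state, without advancing time (a new reading comes with each control period).
- arm.grab_frame(name): name is "scene" or "top"; returns a dict with "frame" (384x512x3 uint8, red, green, blue), "z_map" (384x512 float32, m along the optical axis (not along the pixel's ray), 0 where there is no reading), "fx", "fy", "cx", "cy" (pixels), "view" (4x4, takes a point from world to camera coordinates). Camera axes: x right, y down, z forward; pixel columns grow to the right and rows downward; lengths in m; the calibration is good to about 2 mm. A picture is of the moment at which its call begins.
- arm.job_done(): hands the job in; it is judged then, once.
The state is a dict: "t": time; "q": joint angles; "qd": joint speeds; "joint_efforts": joint torques, N m; "eef_pos": TCP position; "ee_rot": TCP orientation; "force": force on the tool from outside, world axes, zero at the start; "moment": the same for the moment, N m; "width": finger opening in m; "gripper_force": force on a finger pad.
Only numpy, scipy, OpenCV 4.12 (cv2) and the standard library are available. Lean on these libraries where they do the work, as an engineer would, in place of code of your own. Each camera call takes 0.05 s, during which the arm holds its last target. There are 200 camera calls.

TASK

Take the release pin from its stand and push it down through the small hole in the top of the filings box to trip the hidden catch, so that the tray under the plate springs out; then use the scraper block, not the gripper itself, to sweep every brass offcut off the plate into the tray, and push the tray home until it latches with the offcuts in it. Finish with the pin standing back in its stand and the scraper standing on the cork mat, and leave the other things on the bench alone.

Things in the scene. Friction and masses are not known exactly. Their poses are not given: they have to be found in the camera images.
- filings_box: Fixed grey metal box. Origin: on the bench under the middle of its sweeping plate. Own axes: +z up; the tray springs out to -x; the catch housing stands at the back: x 100 to 170 mm, top 120 mm above the bench. The box is 196 mm wide (y)
- plate_edge (a point): middle of the open edge of the steel sweeping plate, which is the box's roof, 75 mm above the bench; sweep over this edge, to -x. Axes as filings_box. The plate reaches back 200 mm to the housing; its sides have rims 12 mm high, inner faces at y = +-82 mm. Offcuts start 10 to 115 mm from the edge; the strip behind them is bare
- release_hole (a point): centre of the mouth of the round 19 mm access hole in the flat top of the catch housing, 120 mm above the bench, at x = 135 mm of filings_box, ringed with brass. The sheet is 6 mm thick; inside, 35 mm below the mouth, lies the catch's flat pad (30 x 30 mm), to be pushed straight down
- catch (a joint): hidden spring catch under the hole: 0 = up (m, grows as it is pushed down, at most 0.014); it lets the tray go between 3 and 8 mm and takes 3 to 6 N. It springs back up by itself and snaps over the tray's tooth when the tray is pushed home
- tray (a joint): how far the tray has come out (m): 0 = home and latched, 0.13 = fully out. Its spring drives it out by itself along -x of filings_box. To shut it takes 3 to 6 N on the way and up to 15 N over the last 30 mm; push it about 3 mm past 0 (it stops at -0.006) to be sure of the latch
- tray_front (a point): middle of the front face of the tray's dark steel front panel (196 mm wide, from 6 to 62 mm above the bench; no handle), 34 mm above the bench; it moves with the tray; the panel faces -x of filings_box
- tray_floor (a point): centre of the tray's inner floor, 13 mm above the bench, axes as filings_box; the inside of the tray is 172 mm (x) by 168 mm (y), its walls are 40 mm high inside. With the tray out, the part beyond the plate's open edge is uncovered for 125 mm
- stand: fixed wooden block, 70 x 70 mm, 65 mm high, in which the release pin stands; origin at the centre of its underside
- stand_hole (a point): centre of the mouth of the stand's upright 16 mm through hole, in the middle of its top, 65 mm above the bench
- release_pin: hand tool, 108 mm long, 90 g: steel pin 8 mm thick for 60 mm from the tip, round dark wooden handle 24 mm thick (60 to 108 mm). Origin at the tip; +z from tip to handle. It stands tip down in the stand, the handle's lower face on its top, tip 5 mm above the bench. Grip the handle from above, round its middle
- scraper: scraper block, about 220 g: grey block 56 mm (own x) by 110 mm (own y), 24 mm high, and in its middle a wooden grip 24 mm (x) by 50 mm (y), from 24 to 74 mm up. Origin at the centre of its underside. Grip it from above across its 24 mm; it sweeps along its own x, either way
- mat: fixed cork mat, 110 mm (own x) by 150 mm (own y), 4 mm thick, on which the scraper stands; origin at the centre of its underside
- offcut0: loose brass offcut, bar 36 x 20 x 10 mm, about 40 g, lying flat on the plate at the start; origin at the centre of its underside; may be absent (three to six are there)
- offcut1: loose brass offcut, bar 34 x 22 x 8 mm, about 40 g, lying flat on the plate at the start; origin at the centre of its underside; may be absent (three to six are there)
- offcut2: loose brass offcut, bar 36 x 18 x 12 mm, about 40 g, lying flat on the plate at the start; origin at the centre of its underside; may be absent (three to six are there)
- offcut3: loose brass offcut, bar 32 x 22 x 10 mm, about 40 g, lying flat on the plate at the start; origin at the centre of its underside; may be absent (three to six are there)
- offcut4: loose brass offcut, disc 32 across, 9 thick mm, about 40 g, lying flat on the plate at the start; origin at the centre of its underside; may be absent (three to six are there)
- offcut5: loose brass offcut, disc 32 across, 9 thick mm, about 40 g, lying flat on the plate at the start; origin at the centre of its underside; may be absent (three to six are there)
- bowl: bystander: steel bowl, 116 mm across; leave alone
- mug: bystander: blue mug, 80 mm across, 95 mm high; leave alone
- jar: bystander: white lidded jar, 90 mm across, 110 mm high; leave alone
- flask: bystander: white bottle, 52 mm across, 130 mm high; leave alone
- hammer: bystander: hammer lying on the bench, 220 mm long; leave alone
- weight: bystander: dark steel knobbed weight, 60 mm across, 55 mm high; leave alone

How it is judged:
On the way, in this order (a step that is already met when the one before it is completed fails the run):
1. the release pin, through the access hole, presses the hidden catch (value of joint catch above 0.002 m and horizontal distance between release_pin and release_hole below 0.012 m and z of release_pin in the frame of filings_box below 0.095 m).
2. the tray has sprung out (value of joint tray above 0.11 m), for 0.1 s.
3. with the tray out, the scraper pushes an offcut along the plate (value of joint tray above 0.1 m and ((contact force between scraper and offcut0 above 0.03 N and x of offcut0 in the frame of filings_box between -0.1 and 0.1 m and y of offcut0 in the frame of filings_box between -0.09 and 0.09 m and z of offcut0 in the frame of filings_box between 0.068 and 0.12 m) or (contact force between scraper and offcut1 above 0.03 N and x of offcut1 in the frame of filings_box between -0.1 and 0.1 m and y of offcut1 in the frame of filings_box between -0.09 and 0.09 m and z of offcut1 in the frame of filings_box between 0.068 and 0.12 m) or (contact force between scraper and offcut2 above 0.03 N and x of offcut2 in the frame of filings_box between -0.1 and 0.1 m and y of offcut2 in the frame of filings_box between -0.09 and 0.09 m and z of offcut2 in the frame of filings_box between 0.068 and 0.12 m) or (contact force between scraper and offcut3 above 0.03 N and x of offcut3 in the frame of filings_box between -0.1 and 0.1 m and y of offcut3 in the frame of filings_box between -0.09 and 0.09 m and z of offcut3 in the frame of filings_box between 0.068 and 0.12 m) or (contact force between scraper and offcut4 above 0.03 N and x of offcut4 in the frame of filings_box between -0.1 and 0.1 m and y of offcut4 in the frame of filings_box between -0.09 and 0.09 m and z of offcut4 in the frame of filings_box between 0.068 and 0.12 m) or (contact force between scraper and offcut5 above 0.03 N and x of offcut5 in the frame of filings_box between -0.1 and 0.1 m and y of offcut5 in the frame of filings_box between -0.09 and 0.09 m and z of offcut5 in the frame of filings_box between 0.068 and 0.12 m))).
4. every offcut lies in the open tray (value of joint tray above 0.09 m and x of offcut0 in the frame of tray_floor between -0.089 and 0.089 m and y of offcut0 in the frame of tray_floor between -0.087 and 0.087 m and z of offcut0 in the frame of tray_floor between -0.008 and 0.045 m and x of offcut1 in the frame of tray_floor between -0.089 and 0.089 m and y of offcut1 in the frame of tray_floor between -0.087 and 0.087 m and z of offcut1 in the frame of tray_floor between -0.008 and 0.045 m and x of offcut2 in the frame of tray_floor between -0.089 and 0.089 m and y of offcut2 in the frame of tray_floor between -0.087 and 0.087 m and z of offcut2 in the frame of tray_floor between -0.008 and 0.045 m and x of offcut3 in the frame of tray_floor between -0.089 and 0.089 m and y of offcut3 in the frame of tray_floor between -0.087 and 0.087 m and z of offcut3 in the frame of tray_floor between -0.008 and 0.045 m and x of offcut4 in the frame of tray_floor between -0.089 and 0.089 m and y of offcut4 in the frame of tray_floor between -0.087 and 0.087 m and z of offcut4 in the frame of tray_floor between -0.008 and 0.045 m and x of offcut5 in the frame of tray_floor between -0.089 and 0.089 m and y of offcut5 in the frame of tray_floor between -0.087 and 0.087 m and z of offcut5 in the frame of tray_floor between -0.008 and 0.045 m), for 0.2 s.
5. the tray is home and latched (value of joint tray below 0.004 m and value of joint catch below 0.002 m and x of offcut0 in the frame of tray_floor between -0.089 and 0.089 m and y of offcut0 in the frame of tray_floor between -0.087 and 0.087 m and z of offcut0 in the frame of tray_floor between -0.008 and 0.045 m and x of offcut1 in the frame of tray_floor between -0.089 and 0.089 m and y of offcut1 in the frame of tray_floor between -0.087 and 0.087 m and z of offcut1 in the frame of tray_floor between -0.008 and 0.045 m and x of offcut2 in the frame of tray_floor between -0.089 and 0.089 m and y of offcut2 in the frame of tray_floor between -0.087 and 0.087 m and z of offcut2 in the frame of tray_floor between -0.008 and 0.045 m and x of offcut3 in the frame of tray_floor between -0.089 and 0.089 m and y of offcut3 in the frame of tray_floor between -0.087 and 0.087 m and z of offcut3 in the frame of tray_floor between -0.008 and 0.045 m and x of offcut4 in the frame of tray_floor between -0.089 and 0.089 m and y of offcut4 in the frame of tray_floor between -0.087 and 0.087 m and z of offcut4 in the frame of tray_floor between -0.008 and 0.045 m and x of offcut5 in the frame of tray_floor between -0.089 and 0.089 m and y of offcut5 in the frame of tray_floor between -0.087 and 0.087 m and z of offcut5 in the frame of tray_floor between -0.008 and 0.045 m), for 0.2 s.
At the end, for the whole second after the job is handed in: Tray home (within 4 mm), its catch up, every offcut inside; pin upright (0.15 rad) and fully down in its stand (tip within 12 mm of the hole axis, under 14 mm above the bench); scraper upright (0.1 rad) on the mat (within 50 mm of its centre), both at rest (all of step 5 and horizontal distance between release_pin and stand_hole below 0.012 m and z of release_pin in the frame of stand below 0.014 m and angle between release_pin's own z axis and vertical below 0.15 rad and linear speed of each of release_pin, scraper below 0.02 m/s and horizontal distance between scraper and mat below 0.05 m and z of scraper in the frame of mat below 0.009 m and angle between scraper's own z axis and vertical below 0.1 rad); the robot touches nothing.
It fails at once if the gripper's fingers push or pick an offcut lying on the plate ((contact force between the fingers and offcut0 above 1 N and x of offcut0 in the frame of filings_box between -0.1 and 0.1 m and y of offcut0 in the frame of filings_box between -0.09 and 0.09 m and z of offcut0 in the frame of filings_box between 0.068 and 0.12 m) or (contact force between the fingers and offcut1 above 1 N and x of offcut1 in the frame of filings_box between -0.1 and 0.1 m and y of offcut1 in the frame of filings_box between -0.09 and 0.09 m and z of offcut1 in the frame of filings_box between 0.068 and 0.12 m) or (contact force between the fingers and offcut2 above 1 N and x of offcut2 in the frame of filings_box between -0.1 and 0.1 m and y of offcut2 in the frame of filings_box between -0.09 and 0.09 m and z of offcut2 in the frame of filings_box between 0.068 and 0.12 m) or (contact force between the fingers and offcut3 above 1 N and x of offcut3 in the frame of filings_box between -0.1 and 0.1 m and y of offcut3 in the frame of filings_box between -0.09 and 0.09 m and z of offcut3 in the frame of filings_box between 0.068 and 0.12 m) or (contact force between the fingers and offcut4 above 1 N and x of offcut4 in the frame of filings_box between -0.1 and 0.1 m and y of offcut4 in the frame of filings_box between -0.09 and 0.09 m and z of offcut4 in the frame of filings_box between 0.068 and 0.12 m) or (contact force between the fingers and offcut5 above 1 N and x of offcut5 in the frame of filings_box between -0.1 and 0.1 m and y of offcut5 in the frame of filings_box between -0.09 and 0.09 m and z of offcut5 in the frame of filings_box between 0.068 and 0.12 m)).
It fails at once if a bystander is moved more than 30 mm (distance of any of bowl, mug, jar, flask, hammer, weight from where it was at the start of the episode above 0.03 m).
Of offcut0, offcut1, offcut2, offcut3, offcut4, offcut5 only 3 to 6 are there at a start; the rules pass over those that are not, and their reading is None.
At some moment in a run one of scraper may be knocked a few centimetres aside while the robot is not near it.
Once in a run the grip may slacken for a moment while it holds something.
It also fails if it takes over 210 s, if anything falls off the work surface, if the arm or the gripper's body presses on something with over 40 N, if the wrist force passes 120 N, or if a joint passes its speed limit or range.

## Working session

There is one attempt and no reset: what is moved stays moved. The work goes in short steps, Python scripts to look and compute and a tool call to move; the robot and the scene stay as the last step left them, time stands still between calls to the robot, and variables do not carry over. Pictures are saved under pics/ and viewed, at most 14 in all, crops included, and the job is handed in when it is done.

Besides the shell and the picture viewer there is one more tool, called after "Emit:" as a command line: name --argument value ..., lists and objects as JSON in quotes. jog_arm: Moves the arm, as the interface text tells. Its arguments: {"type":"object","properties":{"targets":{"type":"array","items":{"type":"object","properties":{"dx":{"type":"number"},"dy":{"type":"number"},"dz":{"type":"number"},"rx":{"type":"number"},"ry":{"type":"number"},"rz":{"type":"number"},"gripper":{"type":"number"}}}},"force":{"type":"number"}},"required":["targets"]}

```bash
mkdir -p pics
cat > h.py <<'E'
import numpy as np, cv2
from station import arm
def grab(n,save=None):
    f=arm.grab_frame(n)
    if save: cv2.imwrite('pics/'+save,f['frame'][...,::-1])
    return f
def cloud(f):
    z=f['z_map'].astype(float); v,u=np.mgrid[:z.shape[0],:z.shape[1]]
    P=np.stack([(u-f['cx'])/f['fx']*z,(v-f['cy'])/f['fy']*z,z,np.ones_like(z)],-1)
    W=P@np.linalg.inv(f['view']).T
    W=W[...,:3]; W[z==0]=np.nan
    return W
E
python3 - <<'E'
from h import *
for n in('top','scene'):
    f=grab(n,n+'0.png'); W=cloud(f); np.savez('/tmp/'+n,W=W,f=f['frame']); print(n,f['fx'],np.linalg.inv(f['view']).round(3))
print(arm.get_state())
E
```

```text
top 430.0387028999443 [[ 0.027 -0.998  0.063  0.452]
 [-1.    -0.027 -0.004 -0.026]
 [ 0.006 -0.063 -0.998  1.493]
 [ 0.     0.     0.     1.   ]]
scene 396.5627984200441 [[-0.407  0.704 -0.582  1.219]
 [ 0.913  0.321 -0.251  0.26 ]
 [ 0.009 -0.633 -0.774  1.012]
 [ 0.     0.     0.     1.   ]]
{'t': 0.1, 'q': array([-1.01788106e+00,  3.59349563e-01,  1.11735439e-02, -2.69189654e-04,
       -1.22409154e+00, -2.88094041e-01]), 'qd': array([ 0.00099546, -0.00053545,  0.00380453,  0.00143504, -0.00078093,
        0.00061686]), 'joint_efforts': array([-8.33801441e-04, -5.84163952e+01,  2.93750775e+01,  7.01546386e+00,
        1.02236177e-02, -6.33154968e-05]), 'eef_pos': array([ 0.17653717, -0.65110774,  0.24771129]), 'ee_rot': array([ 3.14011015e+00, -1.75409756e-04, -2.87686295e+00]), 'force': array([ 0.40766889, -0.2547183 ,  0.39738857]), 'moment': array([0.04022823, 0.03480392, 0.02867426]), 'gripper_force': 0.0, 'width': 0.08768779966013744}
```

View pics/top0.png

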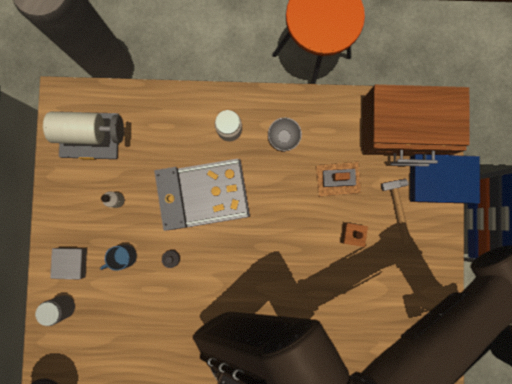

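View pics/scene0.png

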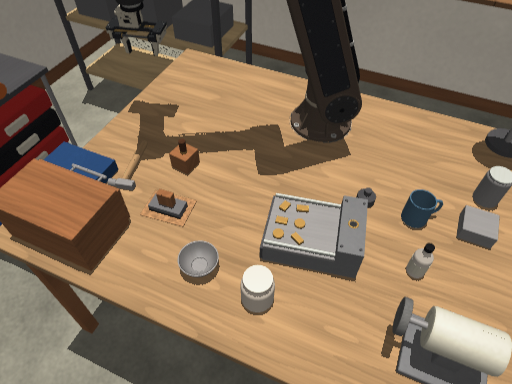

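Top view: the housing is at about (170,197) and the plate runs to about (245,190), opening to image right. The stand with the pin is at (354,234), the scraper on its mat at (340,180), and there are six offcuts around (225,187).

Run:
```python
from h import *
d=np.load('/tmp/top.npz');W=d['W'];F=d['f'].astype(int)
def rect(name,u0,u1,v0,v1,z0,z1,mask=None):
    S=np.zeros(W.shape[:2],bool);S[v0:v1,u0:u1]=1
    S&=(W[...,2]>z0)&(W[...,2]<z1)
    if mask is not None:S&=mask
    n,l,st,c=cv2.connectedComponentsWithStats(S.astype(np.uint8))
    k=1+np.argmax(st[1:,4]);P=W[l==k]
    r=cv2.minAreaRect(np.float32(P[:,:2]*1000))
    print(name,len(P),'c',np.round(r[0],1),'size',np.round(r[1],1),'ang',round(r[2],2),'z',np.median(P[:,2]).round(4),'mean',(P.mean(0)*1000).round(1))
    return P
rect('housing',140,200,150,245,.11,.13)
rect('plate+rims',165,260,145,245,.065,.1)
rect('stand',335,375,215,250,.058,.072)
rect('handle',335,375,205,250,.09,.125)
rect('griptop',315,365,155,200,.068,.09)
rect('block',315,365,155,200,.02,.036)
R,G,B=F[...,0],F[...,1],F[...,2]
brass=(R>180)&(G>120)&(B<110)
n,l,st,c=cv2.connectedComponentsWithStats(brass.astype(np.uint8)[:245,:260])
for k in range(1,n):
    if st[k,4]>8: print('brass',st[k],c[k].round(1),(np.nanmedian(W[:245,:260][l==k],0)*1000).round(1))
hsv=cv2.cvtColor(d['f'],cv2.COLOR_RGB2HSV)
print(F[165:195:3,320],F[180,325],F[170,338])
cv2.imwrite('pics/topz.png',cv2.resize(d['f'][140:250,150:380,::-1],None,fx=3.4,fy=3.4,interpolation=cv2.INTER_CUBIC))
```

```text
housing 1349 c [524.3 250. ] size [196.5  72. ] ang 10.96 z 0.1206 mean [523.8 249.  120.6]
plate+rims 3674 c [550.9 114.7] size [196.5 208.6] ang 10.96 z 0.0767 mean [549.3 118.4  77.8]
stand 380 c [ 423.2 -360.4] size [71.  69.9] ang 82.72 z 0.0656 mean [ 423.1 -358.5   65.5]
handle 56 c [ 422.8 -360. ] size [22.1 22.8] ang 20.13 z 0.1126 mean [ 423.5 -358.7  110.4]
griptop 117 c [ 616.4 -310.5] size [23.9 50.9] ang 2.51 z 0.0779 mean [ 615.7 -310.    77.7]
block 383 c [ 616.2 -309.9] size [ 56.2 111.1] ang 4.52 z 0.0282 mean [ 614.5 -307.5   28.1]
brass [206 114  11   3  17] [210.9 115.3] [825.4 140.7   1.5]
brass [241 135  19   3  37] [249.8 135.9] [755.9   1.4  -0. ]
brass [226 169   8   9  52] [229.2 173.6] [610.9  65.2  84.1]
brass [208 171   9   8  43] [211.9 174.4] [607.6 121.3  86.7]
brass [227 185  10   7  56] [231.1 187.8] [564.5  57.5  83.7]
brass [212 187   8   8  56] [215.4 190.7] [552.9 109.3  84.7]
brass [169 196   4   5  14] [170.6 198.4] [524.1 253.2  86.9]
brass [230 200   8   9  53] [234.1 204.1] [511.8  45.7  85.2]
brass [213 204  11   8  54] [217.9 207.5] [498.9  98.   85.6]
brass [170 230  17   2  25] [178.8 230.6] [ 4.171e+02  2.357e+02 -2.000e-01]
[[152 107  62]
 [166 114  68]
 [168 114  68]
 [174 119  69]
 [176 121  72]
 [171 117  69]
 [161 110  65]
 [164 112  66]
 [178 123  74]
 [165 113  64]] [116 111 103] [114 101  93]
```

View pics/topz.png

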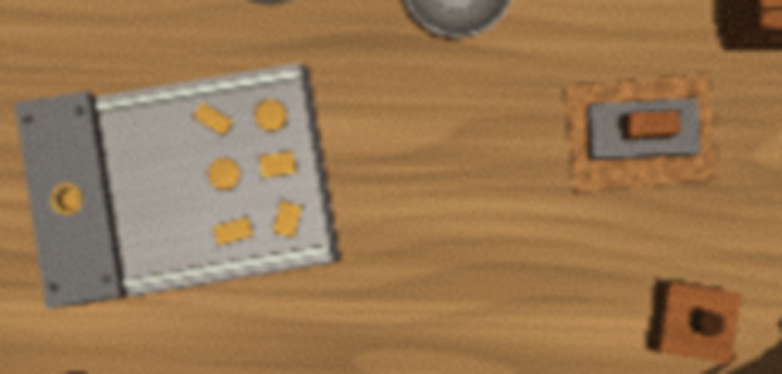

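```bash
cat >> h.py <<'E'
from scipy.spatial.transform import Rotation as Ro
O=np.array([.5500,.1175]); A=np.deg2rad(100.96)
BX=np.array([np.cos(A),np.sin(A)]); BY=np.array([-BX[1],BX[0]])
def box(x,y): return O+x*BX+y*BY
def inbox(p): d=np.asarray(p)[...,:2]-O; return np.stack([d@BX,d@BY],-1)
def go(xy,z,yaw=None):
    s=arm.get_state(); R=Ro.from_euler('xyz',s['ee_rot']); p=s['eef_pos']
    t=R.inv().apply(np.array([*xy,z])-p)*1000
    out=dict(t=round(s['t'],2),p=p.round(4),rot=s['ee_rot'].round(3),d=t.round(1),F=s['force'].round(1),w=round(s['width'],4),gf=round(float(s['gripper_force']),1))
    if yaw is not None: out['r']=(R.inv()*Ro.from_euler('xyz',[np.pi,0,yaw])).as_rotvec().round(3)
    print(out)
E
python3 - <<'E'
from h import *
for p in [(610.9,65.2),(607.6,121.3),(564.5,57.5),(552.9,109.3),(511.8,45.7),(498.9,98)]: print((inbox(np.array(p)/1000)*1000).round(1))
print(box(-.1,0))
go((.423,-.360),.16,-2.877)
E
```

```text
[-62.9 -49.8]
[ -7.2 -57.3]
[-61.7  -2.8]
[-8.6 -1.3]
[-63.2  51.2]
[-9.4 53.9]
[0.56901236 0.01932398]
{'t': 0.1, 'p': array([ 0.1765, -0.6511,  0.2477]), 'rot': array([ 3.14 , -0.   , -2.877]), 'd': array([-314.1,  216.3,   88. ]), 'F': array([ 0.4, -0.3,  0.4]), 'w': 0.0877, 'gf': 0.0, 'r': array([ 0.001, -0.   ,  0.   ])}
```

Emit:
jog_arm --targets '[{"dx": -35, "dy": 24, "dz": 0}, {"dx": -70, "dy": 48, "dz": 5}, {"dx": -105, "dy": 72, "dz": 10}, {"dx": -140, "dy": 96, "dz": 15}, {"dx": -175, "dy": 120, "dz": 20}, {"dx": -210, "dy": 144, "dz": 25}, {"dx": -240, "dy": 165, "dz": 30}, {"dx": -260, "dy": 179, "dz": 30}]'

```text
invalid input at $.targets[0]: expected keys dx, dy, dz, rx, ry, rz, gripper
```

Emit:
jog_arm --targets '[{"dx": -20, "dy": 14, "dz": 10}, {"dx": -40, "dy": 28, "dz": 20}, {"dx": -54, "dy": 37, "dz": 30}, {"dx": -54, "dy": 37, "dz": 40}, {"dx": -54, "dy": 37, "dz": 40}, {"dx": -54, "dy": 37, "dz": 40}, {"dx": -54, "dy": 37, "dz": 40}, {"dx": -54, "dy": 37, "dz": 40}]'

```text
invalid input at $.targets[0]: expected keys dx, dy, dz, rx, ry, rz, gripper
```

```bash
python3 -c "
from h import *
go((.423,-.360),.094,-2.877)"
```

```text
{'t': 0.1, 'p': array([ 0.1765, -0.6511,  0.2477]), 'rot': array([ 3.14 , -0.   , -2.877]), 'd': array([-314.1,  216.3,  154. ]), 'F': array([ 0.4, -0.3,  0.4]), 'w': 0.0877, 'gf': 0.0, 'r': array([ 0.001, -0.   ,  0.   ])}
```

All keys are needed in every row.

Emit:
jog_arm --targets '[{"dx": -35, "dy": 24, "dz": 0, "rx": 0, "ry": 0, "rz": 0, "gripper": 0}, {"dx": -70, "dy": 48, "dz": 5, "rx": 0, "ry": 0, "rz": 0, "gripper": 0}, {"dx": -105, "dy": 72, "dz": 10, "rx": 0, "ry": 0, "rz": 0, "gripper": 0}, {"dx": -140, "dy": 96, "dz": 15, "rx": 0, "ry": 0, "rz": 0, "gripper": 0}, {"dx": -175, "dy": 120, "dz": 20, "rx": 0, "ry": 0, "rz": 0, "gripper": 0}, {"dx": -210, "dy": 144, "dz": 25, "rx": 0, "ry": 0, "rz": 0, "gripper": 0}, {"dx": -240, "dy": 165, "dz": 30, "rx": 0, "ry": 0, "rz": 0, "gripper": 0}, {"dx": -260, "dy": 179, "dz": 30, "rx": 0, "ry": 0, "rz": 0, "gripper": 0}]'

```text
t: 0.77
eef_pos: [0.3819, -0.4076, 0.2174]
ee_rot: [3.14, -0.001, -2.876]
force: [0.1, -0.5, 0.3]
width: 0.0877
gripper_force: 0.0
```

Emit:
jog_arm --targets '[{"dx": -20, "dy": 14, "dz": 10, "rx": 0, "ry": 0, "rz": 0, "gripper": 0}, {"dx": -40, "dy": 28, "dz": 20, "rx": 0, "ry": 0, "rz": 0, "gripper": 0}, {"dx": -54, "dy": 37, "dz": 30, "rx": 0, "ry": 0, "rz": 0, "gripper": 0}, {"dx": -54, "dy": 37, "dz": 40, "rx": 0, "ry": 0, "rz": 0, "gripper": 0}, {"dx": -54, "dy": 37, "dz": 40, "rx": 0, "ry": 0, "rz": 0, "gripper": 0}, {"dx": -54, "dy": 37, "dz": 40, "rx": 0, "ry": 0, "rz": 0, "gripper": 0}, {"dx": -54, "dy": 37, "dz": 40, "rx": 0, "ry": 0, "rz": 0, "gripper": 0}, {"dx": -54, "dy": 37, "dz": 40, "rx": 0, "ry": 0, "rz": 0, "gripper": 0}]'

```text
t: 1.43
eef_pos: [0.4229, -0.3616, 0.1792]
ee_rot: [-3.141, 0.001, -2.878]
force: [-0.1, 0.4, 0.1]
width: 0.088
gripper_force: 0.0
```

```bash
python3 -c "
from h import *
go((.423,-.360),.094,-2.877)"
```

```text
{'t': 1.43, 'p': array([ 0.4229, -0.3616,  0.1792]), 'rot': array([-3.141e+00,  1.000e-03, -2.878e+00]), 'd': array([-0.5,  1.6, 85.2]), 'F': array([-0.1,  0.4,  0.1]), 'w': 0.088, 'gf': 0.0, 'r': array([-0.001,  0.001, -0.001])}
```

Emit:
jog_arm --targets '[{"dx": 0, "dy": 1, "dz": 20, "rx": 0, "ry": 0, "rz": 0, "gripper": 0}, {"dx": 0, "dy": 1, "dz": 40, "rx": 0, "ry": 0, "rz": 0, "gripper": 0}, {"dx": 0, "dy": 1, "dz": 60, "rx": 0, "ry": 0, "rz": 0, "gripper": 0}, {"dx": 0, "dy": 1, "dz": 75, "rx": 0, "ry": 0, "rz": 0, "gripper": 0}, {"dx": 0, "dy": 1, "dz": 85, "rx": 0, "ry": 0, "rz": 0, "gripper": 0}, {"dx": 0, "dy": 1, "dz": 85, "rx": 0, "ry": 0, "rz": 0, "gripper": 0.4}, {"dx": 0, "dy": 1, "dz": 85, "rx": 0, "ry": 0, "rz": 0, "gripper": 0.7}, {"dx": 0, "dy": 1, "dz": 85, "rx": 0, "ry": 0, "rz": 0, "gripper": 1}]' --force 30

```text
t: 2.1
eef_pos: [0.4235, -0.3604, 0.0946]
ee_rot: [-3.14, 0.001, -2.877]
force: [0.8, 1.0, -0.2]
width: 0.0734
gripper_force: 0.0
```

Emit:
jog_arm --targets '[{"dx": 0, "dy": 0, "dz": 0, "rx": 0, "ry": 0, "rz": 0, "gripper": 1}, {"dx": 0, "dy": 0, "dz": 0, "rx": 0, "ry": 0, "rz": 0, "gripper": 1}, {"dx": 0, "dy": 0, "dz": 0, "rx": 0, "ry": 0, "rz": 0, "gripper": 1}, {"dx": 0, "dy": 0, "dz": 0, "rx": 0, "ry": 0, "rz": 0, "gripper": 1}, {"dx": 0, "dy": 0, "dz": 0, "rx": 0, "ry": 0, "rz": 0, "gripper": 1}, {"dx": 0, "dy": 0, "dz": 0, "rx": 0, "ry": 0, "rz": 0, "gripper": 1}, {"dx": 0, "dy": 0, "dz": 0, "rx": 0, "ry": 0, "rz": 0, "gripper": 1}, {"dx": 0, "dy": 0, "dz": 0, "rx": 0, "ry": 0, "rz": 0, "gripper": 1}]' --force 30

```text
t: 2.77
eef_pos: [0.4229, -0.3598, 0.0936]
ee_rot: [3.142, 0.0, -2.877]
force: [-0.2, -0.9, 0.5]
width: 0.0237
gripper_force: 30.0
```

Emit:
jog_arm --targets '[{"dx": 0, "dy": 0, "dz": -10, "rx": 0, "ry": 0, "rz": 0, "gripper": 1}, {"dx": 0, "dy": 0, "dz": -30, "rx": 0, "ry": 0, "rz": 0, "gripper": 1}, {"dx": 0, "dy": 0, "dz": -55, "rx": 0, "ry": 0, "rz": 0, "gripper": 1}, {"dx": 0, "dy": 0, "dz": -80, "rx": 0, "ry": 0, "rz": 0, "gripper": 1}, {"dx": 0, "dy": 0, "dz": -105, "rx": 0, "ry": 0, "rz": 0, "gripper": 1}, {"dx": 0, "dy": 0, "dz": -130, "rx": 0, "ry": 0, "rz": 0, "gripper": 1}, {"dx": 0, "dy": 0, "dz": -150, "rx": 0, "ry": 0, "rz": 0, "gripper": 1}, {"dx": 0, "dy": 0, "dz": -150, "rx": 0, "ry": 0, "rz": 0, "gripper": 1}]'

```text
t: 3.43
eef_pos: [0.4245, -0.361, 0.2491]
ee_rot: [-3.136, 0.005, -2.876]
force: [0.7, -1.3, -1.3]
width: 0.0234
gripper_force: 30.0
```

```bash
python3 -c "
from h import *
go((.5243,.2500),.2436,-2.877)"
```

```text
{'t': 3.43, 'p': array([ 0.4245, -0.361 ,  0.2491]), 'rot': array([-3.136,  0.005, -2.876]), 'd': array([-256.6,  563.5,    3.7]), 'F': array([ 0.7, -1.3, -1.3]), 'w': 0.0234, 'gf': 30.0, 'r': array([-0.006,  0.005,  0.001])}
```

Emit:
jog_arm --targets '[{"dx": -10, "dy": 22, "dz": 0, "rx": 0, "ry": 0, "rz": 0, "gripper": 1}, {"dx": -25, "dy": 55, "dz": 0, "rx": 0, "ry": 0, "rz": 0, "gripper": 1}, {"dx": -40, "dy": 88, "dz": 0, "rx": 0, "ry": 0, "rz": 0, "gripper": 1}, {"dx": -55, "dy": 121, "dz": 0, "rx": 0, "ry": 0, "rz": 0, "gripper": 1}, {"dx": -70, "dy": 154, "dz": 0, "rx": 0, "ry": 0, "rz": 0, "gripper": 1}, {"dx": -85, "dy": 187, "dz": 0, "rx": 0, "ry": 0, "rz": 0, "gripper": 1}, {"dx": -100, "dy": 220, "dz": 0, "rx": 0, "ry": 0, "rz": 0, "gripper": 1}, {"dx": -115, "dy": 253, "dz": 0, "rx": 0, "ry": 0, "rz": 0, "gripper": 1}]'

```text
t: 4.1
eef_pos: [0.4672, -0.0839, 0.2439]
ee_rot: [3.141, 0.0, -2.877]
force: [1.1, -1.0, -0.5]
width: 0.0236
gripper_force: 30.0
```

Emit:
jog_arm --targets '[{"dx": -15, "dy": 33, "dz": 0, "rx": 0, "ry": 0, "rz": 0, "gripper": 1}, {"dx": -30, "dy": 66, "dz": 0, "rx": 0, "ry": 0, "rz": 0, "gripper": 1}, {"dx": -45, "dy": 99, "dz": 0, "rx": 0, "ry": 0, "rz": 0, "gripper": 1}, {"dx": -60, "dy": 132, "dz": 0, "rx": 0, "ry": 0, "rz": 0, "gripper": 1}, {"dx": -75, "dy": 165, "dz": 0, "rx": 0, "ry": 0, "rz": 0, "gripper": 1}, {"dx": -90, "dy": 198, "dz": 0, "rx": 0, "ry": 0, "rz": 0, "gripper": 1}, {"dx": -105, "dy": 231, "dz": 0, "rx": 0, "ry": 0, "rz": 0, "gripper": 1}, {"dx": -115, "dy": 253, "dz": 0, "rx": 0, "ry": 0, "rz": 0, "gripper": 1}]'

```text
t: 4.77
eef_pos: [0.5124, 0.1915, 0.2436]
ee_rot: [3.141, 0.0, -2.876]
force: [0.1, -0.6, -1.3]
width: 0.0236
gripper_force: 30.0
```

Emit:
jog_arm --targets '[{"dx": -10, "dy": 22, "dz": 0, "rx": 0, "ry": 0, "rz": 0, "gripper": 1}, {"dx": -20, "dy": 42, "dz": 0, "rx": 0, "ry": 0, "rz": 0, "gripper": 1}, {"dx": -26, "dy": 56, "dz": 0, "rx": 0, "ry": 0, "rz": 0, "gripper": 1}, {"dx": -26, "dy": 57, "dz": 0, "rx": 0, "ry": 0, "rz": 0, "gripper": 1}, {"dx": -26, "dy": 57, "dz": 0, "rx": 0, "ry": 0, "rz": 0, "gripper": 1}, {"dx": -26, "dy": 57, "dz": 0, "rx": 0, "ry": 0, "rz": 0, "gripper": 1}, {"dx": -26, "dy": 57, "dz": 0, "rx": 0, "ry": 0, "rz": 0, "gripper": 1}, {"dx": -26, "dy": 57, "dz": 0, "rx": 0, "ry": 0, "rz": 0, "gripper": 1}]'

```text
t: 5.43
eef_pos: [0.5225, 0.2496, 0.2438]
ee_rot: [3.141, 0.0, -2.878]
force: [0.3, -0.6, -0.4]
width: 0.0238
gripper_force: 30.0
```

```bash
python3 -c "
from h import *
go((.5243,.2500),.2136,-2.877)
f=grab('scene');I=f['frame'][160:290,250:420,::-1]
cv2.imwrite('pics/hole1.png',cv2.resize(I,None,fx=4.5,fy=4.5,interpolation=cv2.INTER_CUBIC))"
```

```text
{'t': 5.43, 'p': array([0.5225, 0.2496, 0.2438]), 'rot': array([ 3.141,  0.   , -2.878]), 'd': array([-1.8, -0.1, 30.2]), 'F': array([ 0.3, -0.6, -0.4]), 'w': 0.0238, 'gf': 30.0, 'r': array([ 0.   ,  0.   , -0.001])}
```

View pics/hole1.png

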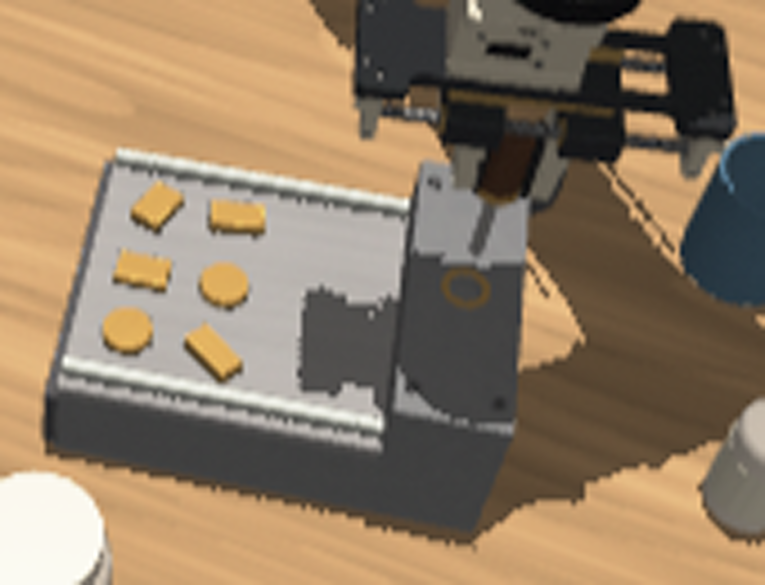

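Pin tip at crop (477,255), i.e. full (356.0,216.7); hole ring centre at crop (467,288), full (353.8,224).

```bash
python3 -c "
from h import *
f=grab('scene');V=f['view']
def pr(p):
    c=V@np.array([*p,1]);return (f['fx']*c[0]/c[2]+f['cx'],f['fy']*c[1]/c[2]+f['cy'])
print(pr((.5225,.2496,.155)),pr((.5243,.25,.12)))
W=cloud(f);print(W[216,356],W[213,357])
z=f['frame'].astype(int)
S=(z[...,0]-z[...,2]>45)&(z[...,0]<190);S[:215]=0;S[236:]=0;S[:,:344]=0;S[:,364:]=0
ys,xs=np.nonzero(S);print(len(xs),xs.min(),xs.max(),ys.min(),ys.max(),(xs.min()+xs.max())/2,(ys.min()+ys.max())/2)
"
```

```text
(np.float64(354.9975804014124), np.float64(216.09290338525577)) (np.float64(352.4183003604131), np.float64(224.18126317956086))
[0.5253273  0.25204059 0.16022861] [0.52306911 0.25196389 0.17080855]
11 348 358 221 227 353.0 224.0
```

Emit:
jog_arm --targets '[{"dx": -2, "dy": 0, "dz": 10, "rx": 0, "ry": 0, "rz": 0, "gripper": 1}, {"dx": -2, "dy": 0, "dz": 20, "rx": 0, "ry": 0, "rz": 0, "gripper": 1}, {"dx": -2, "dy": 0, "dz": 28, "rx": 0, "ry": 0, "rz": 0, "gripper": 1}, {"dx": -2, "dy": 0, "dz": 34, "rx": 0, "ry": 0, "rz": 0, "gripper": 1}, {"dx": -2, "dy": 0, "dz": 38, "rx": 0, "ry": 0, "rz": 0, "gripper": 1}, {"dx": -2, "dy": 0, "dz": 42, "rx": 0, "ry": 0, "rz": 0, "gripper": 1}, {"dx": -2, "dy": 0, "dz": 46, "rx": 0, "ry": 0, "rz": 0, "gripper": 1}, {"dx": -2, "dy": 0, "dz": 46, "rx": 0, "ry": 0, "rz": 0, "gripper": 1}]'

```text
t: 6.2
eef_pos: [0.5243, 0.2509, 0.1967]
ee_rot: [-3.141, -0.001, -2.877]
force: [-0.1, -0.2, 0.0]
width: 0.0237
gripper_force: 30.2
```

Emit:
jog_arm --targets '[{"dx": 0, "dy": 0, "dz": 3, "rx": 0, "ry": 0, "rz": 0, "gripper": 1}, {"dx": 0, "dy": 0, "dz": 6, "rx": 0, "ry": 0, "rz": 0, "gripper": 1}, {"dx": 0, "dy": 0, "dz": 10, "rx": 0, "ry": 0, "rz": 0, "gripper": 1}, {"dx": 0, "dy": 0, "dz": 14, "rx": 0, "ry": 0, "rz": 0, "gripper": 1}, {"dx": 0, "dy": 0, "dz": 18, "rx": 0, "ry": 0, "rz": 0, "gripper": 1}, {"dx": 0, "dy": 0, "dz": 21, "rx": 0, "ry": 0, "rz": 0, "gripper": 1}, {"dx": 0, "dy": 0, "dz": 23, "rx": 0, "ry": 0, "rz": 0, "gripper": 1}, {"dx": 0, "dy": 0, "dz": 23, "rx": 0, "ry": 0, "rz": 0, "gripper": 1}]'

```text
t: 6.87
eef_pos: [0.5243, 0.2509, 0.174]
ee_rot: [-3.141, -0.001, -2.877]
force: [0.4, -0.4, -0.2]
width: 0.0236
gripper_force: 30.0
```

Emit:
jog_arm --targets '[{"dx": 0, "dy": 0, "dz": 2, "rx": 0, "ry": 0, "rz": 0, "gripper": 1}, {"dx": 0, "dy": 0, "dz": 4, "rx": 0, "ry": 0, "rz": 0, "gripper": 1}, {"dx": 0, "dy": 0, "dz": 6, "rx": 0, "ry": 0, "rz": 0, "gripper": 1}, {"dx": 0, "dy": 0, "dz": 8, "rx": 0, "ry": 0, "rz": 0, "gripper": 1}, {"dx": 0, "dy": 0, "dz": 10, "rx": 0, "ry": 0, "rz": 0, "gripper": 1}, {"dx": 0, "dy": 0, "dz": 11, "rx": 0, "ry": 0, "rz": 0, "gripper": 1}, {"dx": 0, "dy": 0, "dz": 11, "rx": 0, "ry": 0, "rz": 0, "gripper": 1}, {"dx": 0, "dy": 0, "dz": 11, "rx": 0, "ry": 0, "rz": 0, "gripper": 1}]'

```text
t: 7.53
eef_pos: [0.5247, 0.2512, 0.1637]
ee_rot: [3.141, 0.0, -2.877]
force: [0.1, 0.3, 4.5]
width: 0.0233
gripper_force: 30.0
```

```bash
python3 -c "
from h import *
go((.5243,.2500),.2436,-2.877)
f=grab('scene','press.png')"
```

```text
{'t': 7.53, 'p': array([0.5247, 0.2512, 0.1637]), 'rot': array([ 3.141,  0.   , -2.877]), 'd': array([  0.7,  -1. , -79.9]), 'F': array([0.1, 0.3, 4.5]), 'w': 0.0233, 'gf': 30.0, 'r': array([0., 0., 0.])}
```

View pics/press.png

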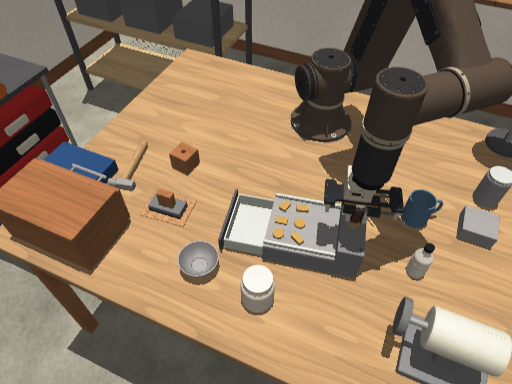

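The tray is out at (245,225), with all six offcuts still on the plate. Next I return the pin.

Emit:
jog_arm --targets '[{"dx": 0, "dy": -1, "dz": -8, "rx": 0, "ry": 0, "rz": 0, "gripper": 1}, {"dx": 0, "dy": -1, "dz": -18, "rx": 0, "ry": 0, "rz": 0, "gripper": 1}, {"dx": 0, "dy": -1, "dz": -30, "rx": 0, "ry": 0, "rz": 0, "gripper": 1}, {"dx": 0, "dy": -1, "dz": -42, "rx": 0, "ry": 0, "rz": 0, "gripper": 1}, {"dx": 0, "dy": -1, "dz": -54, "rx": 0, "ry": 0, "rz": 0, "gripper": 1}, {"dx": 0, "dy": -1, "dz": -66, "rx": 0, "ry": 0, "rz": 0, "gripper": 1}, {"dx": 0, "dy": -1, "dz": -76, "rx": 0, "ry": 0, "rz": 0, "gripper": 1}, {"dx": 0, "dy": -1, "dz": -80, "rx": 0, "ry": 0, "rz": 0, "gripper": 1}]'

```text
t: 8.25
eef_pos: [0.5252, 0.2502, 0.2456]
ee_rot: [3.141, 0.002, -2.877]
force: [0.3, -0.4, -0.7]
width: 0.0235
gripper_force: 30.0
```

Emit:
jog_arm --targets '[{"dx": 10, "dy": -22, "dz": 0, "rx": 0, "ry": 0, "rz": 0, "gripper": 1}, {"dx": 25, "dy": -55, "dz": 0, "rx": 0, "ry": 0, "rz": 0, "gripper": 1}, {"dx": 40, "dy": -88, "dz": 0, "rx": 0, "ry": 0, "rz": 0, "gripper": 1}, {"dx": 55, "dy": -121, "dz": 0, "rx": 0, "ry": 0, "rz": 0, "gripper": 1}, {"dx": 70, "dy": -154, "dz": 0, "rx": 0, "ry": 0, "rz": 0, "gripper": 1}, {"dx": 85, "dy": -187, "dz": 0, "rx": 0, "ry": 0, "rz": 0, "gripper": 1}, {"dx": 100, "dy": -220, "dz": 0, "rx": 0, "ry": 0, "rz": 0, "gripper": 1}, {"dx": 115, "dy": -253, "dz": 0, "rx": 0, "ry": 0, "rz": 0, "gripper": 1}]'

```text
t: 8.92
eef_pos: [0.479, -0.0258, 0.2436]
ee_rot: [3.141, -0.0, -2.876]
force: [1.2, -0.2, -0.8]
width: 0.0234
gripper_force: 30.0
```

Emit:
jog_arm --targets '[{"dx": 15, "dy": -33, "dz": 0, "rx": 0, "ry": 0, "rz": 0, "gripper": 1}, {"dx": 30, "dy": -66, "dz": 0, "rx": 0, "ry": 0, "rz": 0, "gripper": 1}, {"dx": 45, "dy": -99, "dz": 0, "rx": 0, "ry": 0, "rz": 0, "gripper": 1}, {"dx": 60, "dy": -132, "dz": 0, "rx": 0, "ry": 0, "rz": 0, "gripper": 1}, {"dx": 75, "dy": -165, "dz": 0, "rx": 0, "ry": 0, "rz": 0, "gripper": 1}, {"dx": 90, "dy": -198, "dz": 0, "rx": 0, "ry": 0, "rz": 0, "gripper": 1}, {"dx": 105, "dy": -231, "dz": 0, "rx": 0, "ry": 0, "rz": 0, "gripper": 1}, {"dx": 115, "dy": -253, "dz": 0, "rx": 0, "ry": 0, "rz": 0, "gripper": 1}]'

```text
t: 9.58
eef_pos: [0.4341, -0.3009, 0.2434]
ee_rot: [3.141, -0.001, -2.878]
force: [0.8, 0.3, -1.2]
width: 0.0234
gripper_force: 30.0
```

Emit:
jog_arm --targets '[{"dx": 10, "dy": -22, "dz": 0, "rx": 0, "ry": 0, "rz": 0, "gripper": 1}, {"dx": 20, "dy": -42, "dz": 0, "rx": 0, "ry": 0, "rz": 0, "gripper": 1}, {"dx": 26, "dy": -56, "dz": 0, "rx": 0, "ry": 0, "rz": 0, "gripper": 1}, {"dx": 26, "dy": -57, "dz": 0, "rx": 0, "ry": 0, "rz": 0, "gripper": 1}, {"dx": 26, "dy": -57, "dz": 0, "rx": 0, "ry": 0, "rz": 0, "gripper": 1}, {"dx": 26, "dy": -57, "dz": 0, "rx": 0, "ry": 0, "rz": 0, "gripper": 1}, {"dx": 26, "dy": -57, "dz": 0, "rx": 0, "ry": 0, "rz": 0, "gripper": 1}, {"dx": 26, "dy": -57, "dz": 0, "rx": 0, "ry": 0, "rz": 0, "gripper": 1}]'

```text
t: 10.25
eef_pos: [0.4253, -0.3595, 0.2437]
ee_rot: [3.142, 0.0, -2.876]
force: [0.1, -0.2, -1.0]
width: 0.0229
gripper_force: 30.0
```

```bash
python3 -c "
from h import *
go((.4229,-.3598),.1936,-2.877)
f=grab('scene');V=f['view']
I=f['frame'][80:230,120:250,::-1]
s=arm.get_state()['eef_pos']
for p in ((*s[:2],s[2]-.0886),(.4229,-.3598,.065)):
    c=V@np.array([*p,1]);print(f['fx']*c[0]/c[2]+f['cx'],f['fy']*c[1]/c[2]+f['cy'])
cv2.imwrite('pics/stand1.png',cv2.resize(I,None,fx=4,fy=4,interpolation=cv2.INTER_CUBIC))"
```

```text
{'t': 10.25, 'p': array([ 0.4253, -0.3595,  0.2437]), 'rot': array([ 3.142,  0.   , -2.876]), 'd': array([ 2.4,  0.4, 50.1]), 'F': array([ 0.1, -0.2, -1. ]), 'w': 0.0229, 'gf': 30.0, 'r': array([0.   , 0.   , 0.001])}
178.88304791601368 131.43275357712776
182.94785736816527 151.16399624523797
```

View pics/stand1.png

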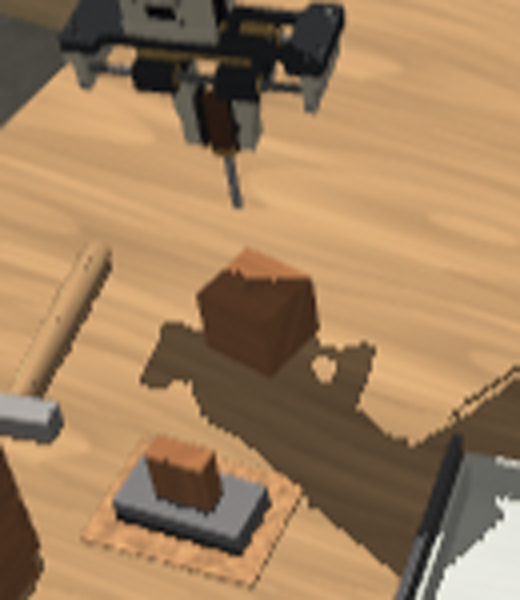

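The pin hangs upright with its tip at crop (237,205), full (179.2,131.2), matching the prediction. I lower it.

Emit:
jog_arm --targets '[{"dx": 2, "dy": 0, "dz": 15, "rx": 0, "ry": 0, "rz": 0, "gripper": 1}, {"dx": 2, "dy": 0, "dz": 30, "rx": 0, "ry": 0, "rz": 0, "gripper": 1}, {"dx": 2, "dy": 0, "dz": 45, "rx": 0, "ry": 0, "rz": 0, "gripper": 1}, {"dx": 2, "dy": 0, "dz": 60, "rx": 0, "ry": 0, "rz": 0, "gripper": 1}, {"dx": 2, "dy": 0, "dz": 72, "rx": 0, "ry": 0, "rz": 0, "gripper": 1}, {"dx": 2, "dy": 0, "dz": 80, "rx": 0, "ry": 0, "rz": 0, "gripper": 1}, {"dx": 2, "dy": 0, "dz": 80, "rx": 0, "ry": 0, "rz": 0, "gripper": 1}, {"dx": 2, "dy": 0, "dz": 80, "rx": 0, "ry": 0, "rz": 0, "gripper": 1}]'

```text
t: 10.97
eef_pos: [0.4233, -0.3606, 0.1637]
ee_rot: [3.142, -0.0, -2.876]
force: [-0.5, 0.1, -0.5]
width: 0.0235
gripper_force: 30.0
```

Emit:
jog_arm --targets '[{"dx": 0, "dy": 0, "dz": 8, "rx": 0, "ry": 0, "rz": 0, "gripper": 1}, {"dx": 0, "dy": 0, "dz": 16, "rx": 0, "ry": 0, "rz": 0, "gripper": 1}, {"dx": 0, "dy": 0, "dz": 25, "rx": 0, "ry": 0, "rz": 0, "gripper": 1}, {"dx": 0, "dy": 0, "dz": 34, "rx": 0, "ry": 0, "rz": 0, "gripper": 1}, {"dx": 0, "dy": 0, "dz": 43, "rx": 0, "ry": 0, "rz": 0, "gripper": 1}, {"dx": 0, "dy": 0, "dz": 52, "rx": 0, "ry": 0, "rz": 0, "gripper": 1}, {"dx": 0, "dy": 0, "dz": 59, "rx": 0, "ry": 0, "rz": 0, "gripper": 1}, {"dx": 0, "dy": 0, "dz": 63, "rx": 0, "ry": 0, "rz": 0, "gripper": 1}]'

```text
t: 11.63
eef_pos: [0.4227, -0.3606, 0.0991]
ee_rot: [3.141, -0.001, -2.877]
force: [-0.2, -0.1, -1.3]
width: 0.0234
gripper_force: 30.0
```

```bash
python3 -c "
from h import *
go((.4229,-.3598),.0936,-2.877)"
```

```text
{'t': 11.63, 'p': array([ 0.4227, -0.3606,  0.0991]), 'rot': array([ 3.141e+00, -1.000e-03, -2.877e+00]), 'd': array([-0.4,  0.7,  5.5]), 'F': array([-0.2, -0.1, -1.3]), 'w': 0.0234, 'gf': 30.0, 'r': array([ 0.001, -0.001,  0.   ])}
```

Emit:
jog_arm --targets '[{"dx": 0, "dy": 0, "dz": 3, "rx": 0, "ry": 0, "rz": 0, "gripper": 1}, {"dx": 0, "dy": 0, "dz": 6, "rx": 0, "ry": 0, "rz": 0, "gripper": 1}, {"dx": 0, "dy": 0, "dz": 6, "rx": 0, "ry": 0, "rz": 0, "gripper": 1}, {"dx": 0, "dy": 0, "dz": 6, "rx": 0, "ry": 0, "rz": 0, "gripper": 1}, {"dx": 0, "dy": 0, "dz": 6, "rx": 0, "ry": 0, "rz": 0, "gripper": 0.6}, {"dx": 0, "dy": 0, "dz": 6, "rx": 0, "ry": 0, "rz": 0, "gripper": 0.3}, {"dx": 0, "dy": 0, "dz": 6, "rx": 0, "ry": 0, "rz": 0, "gripper": 0}, {"dx": 0, "dy": 0, "dz": 6, "rx": 0, "ry": 0, "rz": 0, "gripper": 0}]'

```text
t: 12.3
eef_pos: [0.4233, -0.3609, 0.0949]
ee_rot: [-3.141, 0.001, -2.877]
force: [0.3, 0.1, -1.1]
width: 0.0447
gripper_force: 0.0
```

Emit:
jog_arm --targets '[{"dx": 0, "dy": 0, "dz": 0, "rx": 0, "ry": 0, "rz": 0, "gripper": 0}, {"dx": 0, "dy": 0, "dz": 0, "rx": 0, "ry": 0, "rz": 0, "gripper": 0}, {"dx": 0, "dy": 0, "dz": -20, "rx": 0, "ry": 0, "rz": 0, "gripper": 0}, {"dx": 0, "dy": 0, "dz": -45, "rx": 0, "ry": 0, "rz": 0, "gripper": 0}, {"dx": 0, "dy": 0, "dz": -70, "rx": 0, "ry": 0, "rz": 0, "gripper": 0}, {"dx": 0, "dy": 0, "dz": -95, "rx": 0, "ry": 0, "rz": 0, "gripper": 0}, {"dx": 0, "dy": 0, "dz": -110, "rx": 0, "ry": 0, "rz": 0, "gripper": 0}, {"dx": 0, "dy": 0, "dz": -110, "rx": 0, "ry": 0, "rz": 0, "gripper": 0}]'

```text
t: 12.97
eef_pos: [0.4248, -0.3618, 0.2085]
ee_rot: [-3.137, 0.004, -2.876]
force: [0.4, -0.3, -0.0]
width: 0.0874
gripper_force: 0.0
```

```bash
cat >> h.py <<'E'
def rect(W,name,u0,u1,v0,v1,z0,z1):
    S=np.zeros(W.shape[:2],bool);S[v0:v1,u0:u1]=1
    S&=(W[...,2]>z0)&(W[...,2]<z1)
    n,l,st,c=cv2.connectedComponentsWithStats(S.astype(np.uint8))
    if n<2: print(name,'none');return
    k=1+np.argmax(st[1:,4]);P=W[l==k]
    r=cv2.minAreaRect(np.float32(P[:,:2]*1000))
    print(name,len(P),'c',np.round(r[0],1),'size',np.round(r[1],1),'ang',round(r[2],2),'z',np.median(P[:,2]).round(4))
E
python3 -c "
from h import *
f=grab('top','top2.png');W=cloud(f)
rect(W,'handle',335,375,205,250,.09,.125)
rect(W,'griptop',305,375,145,205,.068,.09)
rect(W,'block',305,375,145,205,.02,.036)
f=grab('scene');W=cloud(f);rect(W,'griptop-s',135,220,160,240,.068,.09);rect(W,'block-s',135,220,160,240,.02,.036)
rect(W,'handle-s',160,210,110,170,.106,.12)
go((.616,-.310),.15,np.deg2rad(-86.3))"
```

```text
handle none
griptop 116 c [ 616.5 -310.7] size [24.  51.4] ang 2.76 z 0.0782
block 362 c [ 616.7 -311. ] size [ 55.8 110.5] ang 2.94 z 0.0279
griptop-s 130 c [ 616.1 -308.5] size [26.8 51.9] ang 11.56 z 0.078
block-s 379 c [ 616.5 -309.4] size [ 57.3 111.1] ang 6.11 z 0.0289
handle-s 41 c [ 422.7 -360.1] size [26.5 20.6] ang 29.35 z 0.1142
{'t': 13.07, 'p': array([ 0.4233, -0.3608,  0.205 ]), 'rot': array([-3.141e+00,  1.000e-03, -2.877e+00]), 'd': array([-199.2,   -1.4,   55.2]), 'F': array([ 0.5, -0.4, -0.9]), 'w': 0.0875, 'gf': 0.0, 'r': array([-1.000e-03,  1.000e-03, -1.371e+00])}
```

View pics/top2.png

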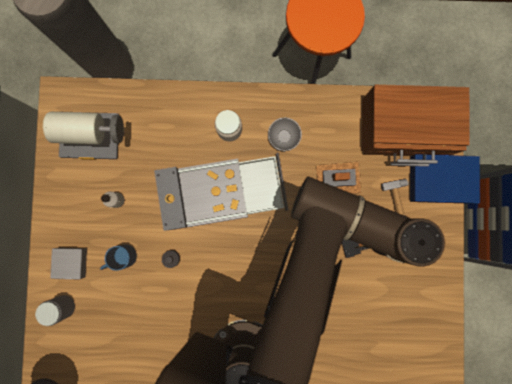

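Emit:
jog_arm --targets '[{"dx": -20, "dy": 0, "dz": 0, "rx": 0, "ry": 0, "rz": -0.11, "gripper": 0}, {"dx": -45, "dy": 0, "dz": 5, "rx": 0, "ry": 0, "rz": -0.23, "gripper": 0}, {"dx": -70, "dy": 0, "dz": 10, "rx": 0, "ry": 0, "rz": -0.35, "gripper": 0}, {"dx": -95, "dy": 0, "dz": 15, "rx": 0, "ry": 0, "rz": -0.47, "gripper": 0}, {"dx": -120, "dy": 0, "dz": 20, "rx": 0, "ry": 0, "rz": -0.59, "gripper": 0}, {"dx": -145, "dy": 0, "dz": 25, "rx": 0, "ry": 0, "rz": -0.71, "gripper": 0}, {"dx": -170, "dy": 0, "dz": 30, "rx": 0, "ry": 0, "rz": -0.83, "gripper": 0}, {"dx": -190, "dy": 0, "dz": 35, "rx": 0, "ry": 0, "rz": -0.95, "gripper": 0}]'

```text
t: 13.73
eef_pos: [0.6074, -0.3102, 0.1672]
ee_rot: [3.139, -0.0, -1.921]
force: [1.3, -0.2, -0.0]
width: 0.0875
gripper_force: 0.0
```

Emit:
jog_arm --targets '[{"dx": 0, "dy": 0, "dz": 0, "rx": 0, "ry": 0, "rz": -0.12, "gripper": 0}, {"dx": 0, "dy": 0, "dz": 0, "rx": 0, "ry": 0, "rz": -0.24, "gripper": 0}, {"dx": 0, "dy": 0, "dz": 0, "rx": 0, "ry": 0, "rz": -0.36, "gripper": 0}, {"dx": 0, "dy": 0, "dz": 0, "rx": 0, "ry": 0, "rz": -0.41, "gripper": 0}, {"dx": 0, "dy": 0, "dz": 0, "rx": 0, "ry": 0, "rz": -0.41, "gripper": 0}, {"dx": 0, "dy": 0, "dz": 0, "rx": 0, "ry": 0, "rz": -0.41, "gripper": 0}, {"dx": 0, "dy": 0, "dz": 0, "rx": 0, "ry": 0, "rz": -0.41, "gripper": 0}, {"dx": 0, "dy": 0, "dz": 0, "rx": 0, "ry": 0, "rz": -0.41, "gripper": 0}]'

```text
t: 14.4
eef_pos: [0.6063, -0.3111, 0.1691]
ee_rot: [3.141, 0.0, -1.518]
force: [0.2, 0.9, -0.8]
width: 0.0878
gripper_force: 0.0
```

```bash
python3 -c "
from h import *
go((.6165,-.3105),.061,-1.518)"
```

```text
{'t': 14.4, 'p': array([ 0.6063, -0.3111,  0.1691]), 'rot': array([ 3.141,  0.   , -1.518]), 'd': array([ -0. , -10.3, 108.1]), 'F': array([ 0.2,  0.9, -0.8]), 'w': 0.0878, 'gf': 0.0, 'r': array([ 0.001,  0.   , -0.   ])}
```

Emit:
jog_arm --targets '[{"dx": 0, "dy": -4, "dz": 20, "rx": 0, "ry": 0, "rz": 0, "gripper": 0}, {"dx": 0, "dy": -8, "dz": 40, "rx": 0, "ry": 0, "rz": 0, "gripper": 0}, {"dx": 0, "dy": -10, "dz": 60, "rx": 0, "ry": 0, "rz": 0, "gripper": 0}, {"dx": 0, "dy": -10, "dz": 80, "rx": 0, "ry": 0, "rz": 0, "gripper": 0}, {"dx": 0, "dy": -10, "dz": 97, "rx": 0, "ry": 0, "rz": 0, "gripper": 0}, {"dx": 0, "dy": -10, "dz": 107, "rx": 0, "ry": 0, "rz": 0, "gripper": 0}, {"dx": 0, "dy": -10, "dz": 107, "rx": 0, "ry": 0, "rz": 0, "gripper": 0}, {"dx": 0, "dy": -10, "dz": 107, "rx": 0, "ry": 0, "rz": 0, "gripper": 0}]'

```text
t: 15.07
eef_pos: [0.6165, -0.3107, 0.0625]
ee_rot: [3.141, -0.0, -1.517]
force: [0.7, -0.2, 0.1]
width: 0.0876
gripper_force: 0.0
```

Emit:
jog_arm --targets '[{"dx": 0, "dy": 0, "dz": 0, "rx": 0, "ry": 0, "rz": 0, "gripper": 0.5}, {"dx": 0, "dy": 0, "dz": 0, "rx": 0, "ry": 0, "rz": 0, "gripper": 1}, {"dx": 0, "dy": 0, "dz": 0, "rx": 0, "ry": 0, "rz": 0, "gripper": 1}, {"dx": 0, "dy": 0, "dz": 0, "rx": 0, "ry": 0, "rz": 0, "gripper": 1}, {"dx": 0, "dy": 0, "dz": 0, "rx": 0, "ry": 0, "rz": 0, "gripper": 1}, {"dx": 0, "dy": 0, "dz": 0, "rx": 0, "ry": 0, "rz": 0, "gripper": 1}, {"dx": 0, "dy": 0, "dz": 0, "rx": 0, "ry": 0, "rz": 0, "gripper": 1}, {"dx": 0, "dy": 0, "dz": 0, "rx": 0, "ry": 0, "rz": 0, "gripper": 1}]' --force 40

```text
t: 15.73
eef_pos: [0.6165, -0.3105, 0.0626]
ee_rot: [-3.142, -0.0, -1.517]
force: [1.0, 0.2, -0.1]
width: 0.0396
gripper_force: 0.0
```

Emit:
jog_arm --targets '[{"dx": 0, "dy": 0, "dz": 0, "rx": 0, "ry": 0, "rz": 0, "gripper": 1}, {"dx": 0, "dy": 0, "dz": 0, "rx": 0, "ry": 0, "rz": 0, "gripper": 1}, {"dx": 0, "dy": 0, "dz": 0, "rx": 0, "ry": 0, "rz": 0, "gripper": 1}, {"dx": 0, "dy": 0, "dz": 0, "rx": 0, "ry": 0, "rz": 0, "gripper": 1}, {"dx": 0, "dy": 0, "dz": 0, "rx": 0, "ry": 0, "rz": 0, "gripper": 1}, {"dx": 0, "dy": 0, "dz": 0, "rx": 0, "ry": 0, "rz": 0, "gripper": 1}, {"dx": 0, "dy": 0, "dz": 0, "rx": 0, "ry": 0, "rz": 0, "gripper": 1}, {"dx": 0, "dy": 0, "dz": 0, "rx": 0, "ry": 0, "rz": 0, "gripper": 1}]' --force 40

```text
t: 16.4
eef_pos: [0.6164, -0.3105, 0.0625]
ee_rot: [3.141, 0.0, -1.517]
force: [-0.4, 0.2, -0.4]
width: 0.0239
gripper_force: 39.7
```

Emit:
jog_arm --targets '[{"dx": 0, "dy": 0, "dz": -10, "rx": 0, "ry": 0, "rz": 0, "gripper": 1}, {"dx": 0, "dy": 0, "dz": -30, "rx": 0, "ry": 0, "rz": 0, "gripper": 1}, {"dx": 0, "dy": 0, "dz": -55, "rx": 0, "ry": 0, "rz": 0, "gripper": 1}, {"dx": 0, "dy": 0, "dz": -80, "rx": 0, "ry": 0, "rz": 0, "gripper": 1}, {"dx": 0, "dy": 0, "dz": -105, "rx": 0, "ry": 0, "rz": 0, "gripper": 1}, {"dx": 0, "dy": 0, "dz": -130, "rx": 0, "ry": 0, "rz": 0, "gripper": 1}, {"dx": 0, "dy": 0, "dz": -150, "rx": 0, "ry": 0, "rz": 0, "gripper": 1}, {"dx": 0, "dy": 0, "dz": -150, "rx": 0, "ry": 0, "rz": 0, "gripper": 1}]'

```text
t: 17.07
eef_pos: [0.6186, -0.3114, 0.2188]
ee_rot: [-3.134, -0.003, -1.516]
force: [1.1, -0.4, -0.9]
width: 0.0236
gripper_force: 39.7
```

```bash
python3 -c "
from h import *
print(box(.055,-.024));go(box(.055,-.024),.21,-2.95)"
```

```text
[0.56310544 0.17605978]
{'t': 17.07, 'p': array([ 0.6186, -0.3114,  0.2188]), 'rot': array([-3.134e+00, -3.000e-03, -1.516e+00]), 'd': array([-489.8,   28.8,    7. ]), 'F': array([ 1.1, -0.4, -0.9]), 'w': 0.0236, 'gf': 39.7, 'r': array([-0.009,  0.003,  1.434])}
```

Emit:
jog_arm --targets '[{"dx": -15, "dy": 1, "dz": 0, "rx": 0, "ry": 0, "rz": 0.06, "gripper": 1}, {"dx": -45, "dy": 3, "dz": 0, "rx": 0, "ry": 0, "rz": 0.15, "gripper": 1}, {"dx": -78, "dy": 5, "dz": 0, "rx": 0, "ry": 0, "rz": 0.25, "gripper": 1}, {"dx": -111, "dy": 7, "dz": 0, "rx": 0, "ry": 0, "rz": 0.35, "gripper": 1}, {"dx": -144, "dy": 9, "dz": 0, "rx": 0, "ry": 0, "rz": 0.45, "gripper": 1}, {"dx": -177, "dy": 11, "dz": 0, "rx": 0, "ry": 0, "rz": 0.55, "gripper": 1}, {"dx": -210, "dy": 13, "dz": 0, "rx": 0, "ry": 0, "rz": 0.65, "gripper": 1}, {"dx": -240, "dy": 14, "dz": 0, "rx": 0, "ry": 0, "rz": 0.75, "gripper": 1}]'

```text
t: 17.73
eef_pos: [0.5888, -0.0698, 0.2126]
ee_rot: [3.141, 0.0, -2.272]
force: [0.5, 0.6, -1.9]
width: 0.0242
gripper_force: 39.7
```

```bash
python3 -c "
from h import *
go(box(.055,-.024),.21,-2.95)"
```

```text
{'t': 17.73, 'p': array([ 0.5888, -0.0698,  0.2126]), 'rot': array([ 3.141,  0.   , -2.272]), 'd': array([-171.4,  178.2,    2.7]), 'F': array([ 0.5,  0.6, -1.9]), 'w': 0.0242, 'gf': 39.7, 'r': array([0.   , 0.   , 0.678])}
```

Emit:
jog_arm --targets '[{"dx": -22, "dy": 23, "dz": 0, "rx": 0, "ry": 0, "rz": 0.09, "gripper": 1}, {"dx": -45, "dy": 47, "dz": 0, "rx": 0, "ry": 0, "rz": 0.18, "gripper": 1}, {"dx": -70, "dy": 73, "dz": 0, "rx": 0, "ry": 0, "rz": 0.28, "gripper": 1}, {"dx": -95, "dy": 99, "dz": 0, "rx": 0, "ry": 0, "rz": 0.38, "gripper": 1}, {"dx": -120, "dy": 125, "dz": 0, "rx": 0, "ry": 0, "rz": 0.48, "gripper": 1}, {"dx": -145, "dy": 151, "dz": 0, "rx": 0, "ry": 0, "rz": 0.58, "gripper": 1}, {"dx": -165, "dy": 172, "dz": 0, "rx": 0, "ry": 0, "rz": 0.67, "gripper": 1}, {"dx": -171, "dy": 178, "dz": 0, "rx": 0, "ry": 0, "rz": 0.678, "gripper": 1}]'

```text
t: 18.4
eef_pos: [0.562, 0.1774, 0.2126]
ee_rot: [3.141, 0.0, -2.948]
force: [0.3, -0.8, -2.3]
width: 0.0237
gripper_force: 39.7
```

Emit:
jog_arm --targets '[{"dx": 0, "dy": 0, "dz": 0, "rx": 0, "ry": 0, "rz": 0, "gripper": 1}, {"dx": 0, "dy": 0, "dz": 0, "rx": 0, "ry": 0, "rz": 0, "gripper": 1}, {"dx": 0, "dy": 0, "dz": 0, "rx": 0, "ry": 0, "rz": 0, "gripper": 1}, {"dx": 0, "dy": 0, "dz": 0, "rx": 0, "ry": 0, "rz": 0, "gripper": 1}, {"dx": 0, "dy": 0, "dz": 0, "rx": 0, "ry": 0, "rz": 0, "gripper": 1}, {"dx": 0, "dy": 0, "dz": 0, "rx": 0, "ry": 0, "rz": 0, "gripper": 1}, {"dx": 0, "dy": 0, "dz": 0, "rx": 0, "ry": 0, "rz": 0, "gripper": 1}, {"dx": 0, "dy": 0, "dz": 0, "rx": 0, "ry": 0, "rz": 0, "gripper": 1}]'

```text
t: 19.07
eef_pos: [0.5627, 0.1733, 0.2126]
ee_rot: [3.142, 0.0, -2.945]
force: [-0.4, -0.1, -2.4]
width: 0.0237
gripper_force: 39.7
```

```bash
python3 -c "
from h import *
go(box(.055,-.024),.136,-2.95)
f=grab('scene');I=f['frame'][150:290,200:390,::-1]
cv2.imwrite('pics/sw0.png',cv2.resize(I,None,fx=4.2,fy=4.2,interpolation=cv2.INTER_CUBIC))"
```

```text
{'t': 19.07, 'p': array([0.5627, 0.1733, 0.2126]), 'rot': array([ 3.142,  0.   , -2.945]), 'd': array([-0.9,  2.6, 76.6]), 'F': array([-0.4, -0.1, -2.4]), 'w': 0.0237, 'gf': 39.7, 'r': array([0.   , 0.   , 0.005])}
```

View pics/sw0.png

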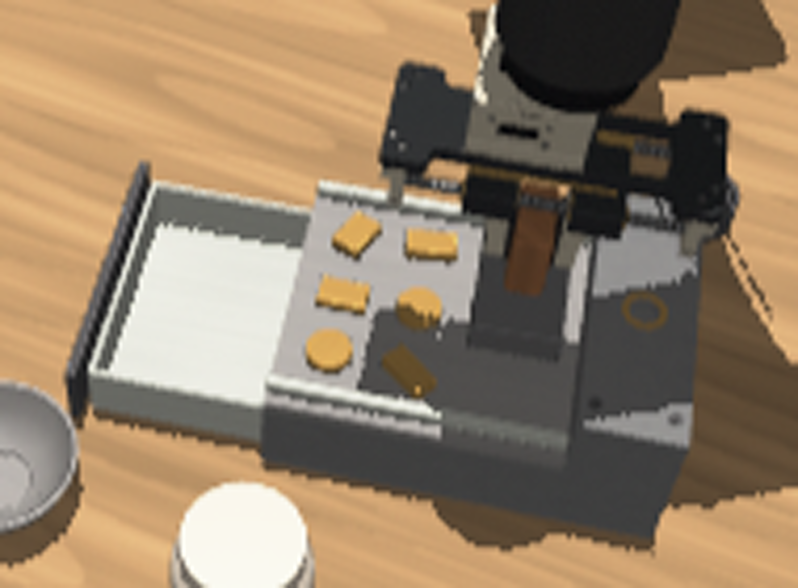

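Emit:
jog_arm --targets '[{"dx": 0, "dy": 3, "dz": 10, "rx": 0, "ry": 0, "rz": 0.005, "gripper": 1}, {"dx": 0, "dy": 3, "dz": 25, "rx": 0, "ry": 0, "rz": 0.005, "gripper": 1}, {"dx": 0, "dy": 3, "dz": 40, "rx": 0, "ry": 0, "rz": 0.005, "gripper": 1}, {"dx": 0, "dy": 3, "dz": 55, "rx": 0, "ry": 0, "rz": 0.005, "gripper": 1}, {"dx": 0, "dy": 3, "dz": 65, "rx": 0, "ry": 0, "rz": 0.005, "gripper": 1}, {"dx": 0, "dy": 3, "dz": 72, "rx": 0, "ry": 0, "rz": 0.005, "gripper": 1}, {"dx": 0, "dy": 3, "dz": 76, "rx": 0, "ry": 0, "rz": 0.005, "gripper": 1}, {"dx": 0, "dy": 3, "dz": 76, "rx": 0, "ry": 0, "rz": 0.005, "gripper": 1}]'

```text
t: 19.78
eef_pos: [0.5618, 0.1766, 0.1357]
ee_rot: [-3.141, -0.001, -2.95]
force: [0.4, 0.5, -2.4]
width: 0.0239
gripper_force: 39.7
```

```bash
python3 -c "
from h import *
go(box(-.11,-.023),.1365,-2.95)"
```

```text
{'t': 19.78, 'p': array([0.5618, 0.1766, 0.1357]), 'rot': array([-3.141e+00, -1.000e-03, -2.950e+00]), 'd': array([-1.000e-01, -1.658e+02, -7.000e-01]), 'F': array([ 0.4,  0.5, -2.4]), 'w': 0.0239, 'gf': 39.7, 'r': array([-0.001, -0.001,  0.   ])}
```

Emit:
jog_arm --targets '[{"dx": 0, "dy": -6, "dz": 0, "rx": 0, "ry": 0, "rz": 0, "gripper": 1}, {"dx": 0, "dy": -14, "dz": 0, "rx": 0, "ry": 0, "rz": 0, "gripper": 1}, {"dx": 0, "dy": -22, "dz": 0, "rx": 0, "ry": 0, "rz": 0, "gripper": 1}, {"dx": 0, "dy": -30, "dz": 0, "rx": 0, "ry": 0, "rz": 0, "gripper": 1}, {"dx": 0, "dy": -38, "dz": 0, "rx": 0, "ry": 0, "rz": 0, "gripper": 1}, {"dx": 0, "dy": -46, "dz": 0, "rx": 0, "ry": 0, "rz": 0, "gripper": 1}, {"dx": 0, "dy": -54, "dz": 0, "rx": 0, "ry": 0, "rz": 0, "gripper": 1}, {"dx": 0, "dy": -60, "dz": 0, "rx": 0, "ry": 0, "rz": 0, "gripper": 1}]'

```text
t: 20.45
eef_pos: [0.5737, 0.1167, 0.1367]
ee_rot: [3.141, 0.0, -2.95]
force: [0.2, 0.6, -1.6]
width: 0.0239
gripper_force: 39.7
```

Emit:
jog_arm --targets '[{"dx": 0, "dy": -6, "dz": 0, "rx": 0, "ry": 0, "rz": 0, "gripper": 1}, {"dx": 0, "dy": -14, "dz": 0, "rx": 0, "ry": 0, "rz": 0, "gripper": 1}, {"dx": 0, "dy": -22, "dz": 0, "rx": 0, "ry": 0, "rz": 0, "gripper": 1}, {"dx": 0, "dy": -30, "dz": 0, "rx": 0, "ry": 0, "rz": 0, "gripper": 1}, {"dx": 0, "dy": -38, "dz": 0, "rx": 0, "ry": 0, "rz": 0, "gripper": 1}, {"dx": 0, "dy": -46, "dz": 0, "rx": 0, "ry": 0, "rz": 0, "gripper": 1}, {"dx": 0, "dy": -54, "dz": 0, "rx": 0, "ry": 0, "rz": 0, "gripper": 1}, {"dx": 0, "dy": -60, "dz": 0, "rx": 0, "ry": 0, "rz": 0, "gripper": 1}]'

```text
t: 21.12
eef_pos: [0.585, 0.0578, 0.1365]
ee_rot: [-3.141, -0.0, -2.95]
force: [-0.1, 0.3, -2.0]
width: 0.024
gripper_force: 39.7
```

```bash
python3 -c "
from h import *
go(box(-.11,-.023),.1365,-2.95)
f=grab('scene');I=f['frame'][150:290,200:390,::-1]
cv2.imwrite('pics/sw1.png',cv2.resize(I,None,fx=4.2,fy=4.2,interpolation=cv2.INTER_CUBIC))"
```

```text
{'t': 21.12, 'p': array([0.585 , 0.0578, 0.1365]), 'rot': array([-3.141, -0.   , -2.95 ]), 'd': array([  0. , -44.7,  -0. ]), 'F': array([-0.1,  0.3, -2. ]), 'w': 0.024, 'gf': 39.7, 'r': array([-0., -0., -0.])}
```

View pics/sw1.png

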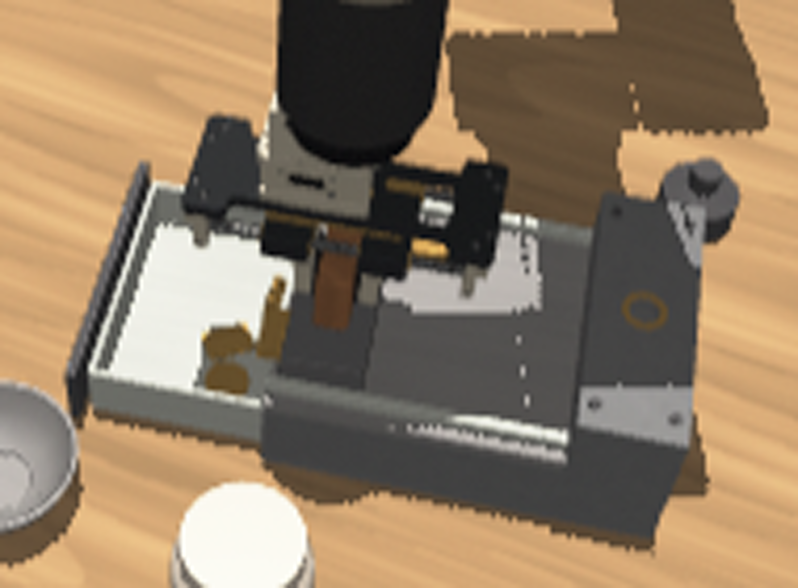

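The first pass is working: two offcuts have dropped into the tray at (225,360), others are going over the edge at (275,315), and one on the far side at (430,248) is left for pass two.

Emit:
jog_arm --targets '[{"dx": 0, "dy": -6, "dz": 0, "rx": 0, "ry": 0, "rz": 0, "gripper": 1}, {"dx": 0, "dy": -13, "dz": 0, "rx": 0, "ry": 0, "rz": 0, "gripper": 1}, {"dx": 0, "dy": -20, "dz": 0, "rx": 0, "ry": 0, "rz": 0, "gripper": 1}, {"dx": 0, "dy": -27, "dz": 0, "rx": 0, "ry": 0, "rz": 0, "gripper": 1}, {"dx": 0, "dy": -34, "dz": 0, "rx": 0, "ry": 0, "rz": 0, "gripper": 1}, {"dx": 0, "dy": -40, "dz": 0, "rx": 0, "ry": 0, "rz": 0, "gripper": 1}, {"dx": 0, "dy": -45, "dz": 0, "rx": 0, "ry": 0, "rz": 0, "gripper": 1}, {"dx": 0, "dy": -45, "dz": 0, "rx": 0, "ry": 0, "rz": 0, "gripper": 1}]'

```text
t: 21.83
eef_pos: [0.5936, 0.0137, 0.1365]
ee_rot: [-3.141, -0.0, -2.951]
force: [-0.1, 0.2, -2.0]
width: 0.0238
gripper_force: 39.7
```

Emit:
jog_arm --targets '[{"dx": 0, "dy": 0, "dz": -10, "rx": 0, "ry": 0, "rz": 0, "gripper": 1}, {"dx": 0, "dy": 0, "dz": -25, "rx": 0, "ry": 0, "rz": 0, "gripper": 1}, {"dx": 0, "dy": 0, "dz": -40, "rx": 0, "ry": 0, "rz": 0, "gripper": 1}, {"dx": 5, "dy": 20, "dz": -50, "rx": 0, "ry": 0, "rz": 0, "gripper": 1}, {"dx": 15, "dy": 45, "dz": -55, "rx": 0, "ry": 0, "rz": 0, "gripper": 1}, {"dx": 25, "dy": 70, "dz": -55, "rx": 0, "ry": 0, "rz": 0, "gripper": 1}, {"dx": 35, "dy": 95, "dz": -55, "rx": 0, "ry": 0, "rz": 0, "gripper": 1}, {"dx": 45, "dy": 120, "dz": -55, "rx": 0, "ry": 0, "rz": 0, "gripper": 1}]'

```text
t: 22.5
eef_pos: [0.5258, 0.1251, 0.1926]
ee_rot: [3.141, 0.001, -2.95]
force: [1.6, 0.7, -2.9]
width: 0.024
gripper_force: 39.7
```

Emit:
jog_arm --targets '[{"dx": 1, "dy": 20, "dz": 0, "rx": 0, "ry": 0, "rz": 0, "gripper": 1}, {"dx": 1, "dy": 38, "dz": 0, "rx": 0, "ry": 0, "rz": 0, "gripper": 1}, {"dx": 1, "dy": 45, "dz": 0, "rx": 0, "ry": 0, "rz": 0, "gripper": 1}, {"dx": 1, "dy": 45, "dz": 0, "rx": 0, "ry": 0, "rz": 0, "gripper": 1}, {"dx": 1, "dy": 45, "dz": 0, "rx": 0, "ry": 0, "rz": 0, "gripper": 1}, {"dx": 1, "dy": 45, "dz": 0, "rx": 0, "ry": 0, "rz": 0, "gripper": 1}, {"dx": 1, "dy": 45, "dz": 0, "rx": 0, "ry": 0, "rz": 0, "gripper": 1}, {"dx": 1, "dy": 45, "dz": 0, "rx": 0, "ry": 0, "rz": 0, "gripper": 1}]'

```text
t: 23.17
eef_pos: [0.517, 0.1672, 0.1916]
ee_rot: [-3.141, -0.0, -2.951]
force: [0.6, -0.1, -2.4]
width: 0.0238
gripper_force: 39.7
```

```bash
python3 -c "
from h import *
go(box(.055,.023),.1365,-2.95)
f=grab('scene');I=f['frame'][150:290,200:390,::-1]
W=cloud(f);rect(W,'griptop',270,380,130,270,.18,.24)
cv2.imwrite('pics/sw2.png',cv2.resize(I,None,fx=4.2,fy=4.2,interpolation=cv2.INTER_CUBIC))"
```

```text
{'t': 23.17, 'p': array([0.517 , 0.1672, 0.1916]), 'rot': array([-3.141, -0.   , -2.951]), 'd': array([ 0.1, -0. , 55.1]), 'F': array([ 0.6, -0.1, -2.4]), 'w': 0.0238, 'gf': 39.7, 'r': array([-0.   , -0.   , -0.001])}
griptop 242 c [527.8 170. ] size [32.9 50.1] ang 39.97 z 0.204
```

View pics/sw2.png

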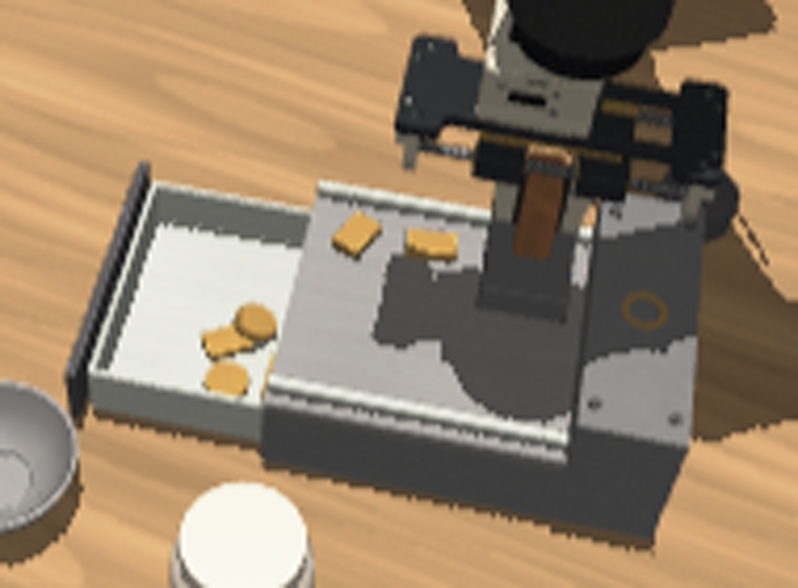

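Four are in the tray, one of them partly hidden at (268,372), and two are left at (357,235) and (432,245). Now the second pass.

Emit:
jog_arm --targets '[{"dx": 0, "dy": 0, "dz": 10, "rx": 0, "ry": 0, "rz": 0, "gripper": 1}, {"dx": 0, "dy": 0, "dz": 22, "rx": 0, "ry": 0, "rz": 0, "gripper": 1}, {"dx": 0, "dy": 0, "dz": 34, "rx": 0, "ry": 0, "rz": 0, "gripper": 1}, {"dx": 0, "dy": 0, "dz": 45, "rx": 0, "ry": 0, "rz": 0, "gripper": 1}, {"dx": 0, "dy": 0, "dz": 52, "rx": 0, "ry": 0, "rz": 0, "gripper": 1}, {"dx": 0, "dy": 0, "dz": 55, "rx": 0, "ry": 0, "rz": 0, "gripper": 1}, {"dx": 0, "dy": 0, "dz": 55, "rx": 0, "ry": 0, "rz": 0, "gripper": 1}, {"dx": 0, "dy": 0, "dz": 55, "rx": 0, "ry": 0, "rz": 0, "gripper": 1}]'

```text
t: 23.88
eef_pos: [0.5171, 0.1679, 0.1367]
ee_rot: [-3.141, 0.0, -2.95]
force: [1.2, -0.2, -2.4]
width: 0.0238
gripper_force: 39.7
```

Emit:
jog_arm --targets '[{"dx": 0, "dy": -6, "dz": 0, "rx": 0, "ry": 0, "rz": 0, "gripper": 1}, {"dx": 0, "dy": -14, "dz": 0, "rx": 0, "ry": 0, "rz": 0, "gripper": 1}, {"dx": 0, "dy": -22, "dz": 0, "rx": 0, "ry": 0, "rz": 0, "gripper": 1}, {"dx": 0, "dy": -30, "dz": 0, "rx": 0, "ry": 0, "rz": 0, "gripper": 1}, {"dx": 0, "dy": -38, "dz": 0, "rx": 0, "ry": 0, "rz": 0, "gripper": 1}, {"dx": 0, "dy": -46, "dz": 0, "rx": 0, "ry": 0, "rz": 0, "gripper": 1}, {"dx": 0, "dy": -54, "dz": 0, "rx": 0, "ry": 0, "rz": 0, "gripper": 1}, {"dx": 0, "dy": -60, "dz": 0, "rx": 0, "ry": 0, "rz": 0, "gripper": 1}]'

```text
t: 24.55
eef_pos: [0.5285, 0.1079, 0.1366]
ee_rot: [3.142, -0.0, -2.95]
force: [0.3, 1.2, -1.1]
width: 0.0239
gripper_force: 39.7
```

Emit:
jog_arm --targets '[{"dx": 0, "dy": -6, "dz": 0, "rx": 0, "ry": 0, "rz": 0, "gripper": 1}, {"dx": 0, "dy": -14, "dz": 0, "rx": 0, "ry": 0, "rz": 0, "gripper": 1}, {"dx": 0, "dy": -22, "dz": 0, "rx": 0, "ry": 0, "rz": 0, "gripper": 1}, {"dx": 0, "dy": -30, "dz": 0, "rx": 0, "ry": 0, "rz": 0, "gripper": 1}, {"dx": 0, "dy": -38, "dz": 0, "rx": 0, "ry": 0, "rz": 0, "gripper": 1}, {"dx": 0, "dy": -46, "dz": 0, "rx": 0, "ry": 0, "rz": 0, "gripper": 1}, {"dx": 0, "dy": -54, "dz": 0, "rx": 0, "ry": 0, "rz": 0, "gripper": 1}, {"dx": 0, "dy": -60, "dz": 0, "rx": 0, "ry": 0, "rz": 0, "gripper": 1}]'

```text
t: 25.22
eef_pos: [0.5398, 0.0491, 0.1365]
ee_rot: [-3.142, -0.0, -2.95]
force: [-0.4, -0.0, -1.5]
width: 0.0241
gripper_force: 39.7
```

Emit:
jog_arm --targets '[{"dx": 0, "dy": -6, "dz": 0, "rx": 0, "ry": 0, "rz": 0, "gripper": 1}, {"dx": 0, "dy": -13, "dz": 0, "rx": 0, "ry": 0, "rz": 0, "gripper": 1}, {"dx": 0, "dy": -20, "dz": 0, "rx": 0, "ry": 0, "rz": 0, "gripper": 1}, {"dx": 0, "dy": -27, "dz": 0, "rx": 0, "ry": 0, "rz": 0, "gripper": 1}, {"dx": 0, "dy": -34, "dz": 0, "rx": 0, "ry": 0, "rz": 0, "gripper": 1}, {"dx": 0, "dy": -40, "dz": 0, "rx": 0, "ry": 0, "rz": 0, "gripper": 1}, {"dx": 0, "dy": -45, "dz": 0, "rx": 0, "ry": 0, "rz": 0, "gripper": 1}, {"dx": 0, "dy": -45, "dz": 0, "rx": 0, "ry": 0, "rz": 0, "gripper": 1}]'

```text
t: 25.88
eef_pos: [0.5484, 0.005, 0.1365]
ee_rot: [-3.142, -0.0, -2.951]
force: [0.4, 0.1, -1.7]
width: 0.0235
gripper_force: 39.7
```

Emit:
jog_arm --targets '[{"dx": 0, "dy": 0, "dz": -10, "rx": 0, "ry": 0, "rz": 0, "gripper": 1}, {"dx": 0, "dy": 0, "dz": -25, "rx": 0, "ry": 0, "rz": 0, "gripper": 1}, {"dx": 0, "dy": 0, "dz": -40, "rx": 0, "ry": 0, "rz": 0, "gripper": 1}, {"dx": 0, "dy": 0, "dz": -55, "rx": 0, "ry": 0, "rz": 0, "gripper": 1}, {"dx": 0, "dy": 20, "dz": -65, "rx": 0, "ry": 0, "rz": 0, "gripper": 1}, {"dx": 0, "dy": 50, "dz": -75, "rx": 0, "ry": 0, "rz": 0, "gripper": 1}, {"dx": 0, "dy": 80, "dz": -80, "rx": 0, "ry": 0, "rz": 0, "gripper": 1}, {"dx": 0, "dy": 110, "dz": -80, "rx": 0, "ry": 0, "rz": 0, "gripper": 1}]'

```text
t: 26.55
eef_pos: [0.5277, 0.1154, 0.2191]
ee_rot: [3.141, 0.003, -2.95]
force: [0.7, 0.7, -1.7]
width: 0.0241
gripper_force: 39.7
```

```bash
python3 -c "
from h import *
go((.6165,-.3105),.21,-1.517)
f=grab('scene');I=f['frame'][150:290,200:390,::-1]
cv2.imwrite('pics/sw3.png',cv2.resize(I,None,fx=4.2,fy=4.2,interpolation=cv2.INTER_CUBIC))"
```

```text
{'t': 26.55, 'p': array([0.5277, 0.1154, 0.2191]), 'rot': array([ 3.141e+00,  3.000e-03, -2.950e+00]), 'd': array([  -6.1, -435. ,    8.7]), 'F': array([ 0.7,  0.7, -1.7]), 'w': 0.0241, 'gf': 39.7, 'r': array([-0.002,  0.003, -1.433])}
```

View pics/sw3.png

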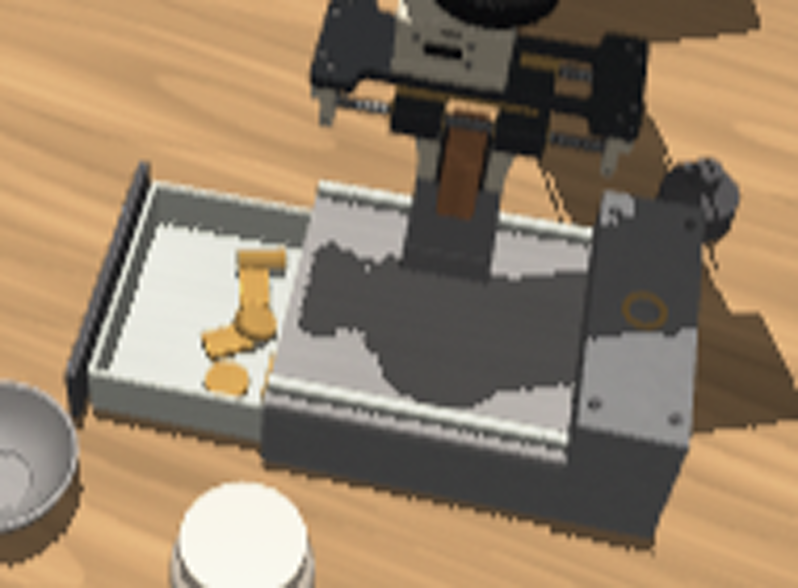

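All six offcuts are in the tray, at (260,262), (255,290), (255,322), (225,342), (225,378) and (268,372), and the plate is clear. I return the scraper to its mat.

Emit:
jog_arm --targets '[{"dx": 0, "dy": -15, "dz": 5, "rx": 0, "ry": 0, "rz": -0.06, "gripper": 1}, {"dx": 0, "dy": -45, "dz": 5, "rx": 0, "ry": 0, "rz": -0.15, "gripper": 1}, {"dx": 0, "dy": -75, "dz": 5, "rx": 0, "ry": 0, "rz": -0.25, "gripper": 1}, {"dx": -1, "dy": -105, "dz": 5, "rx": 0, "ry": 0, "rz": -0.35, "gripper": 1}, {"dx": -2, "dy": -135, "dz": 5, "rx": 0, "ry": 0, "rz": -0.45, "gripper": 1}, {"dx": -3, "dy": -165, "dz": 5, "rx": 0, "ry": 0, "rz": -0.55, "gripper": 1}, {"dx": -3, "dy": -195, "dz": 5, "rx": 0, "ry": 0, "rz": -0.65, "gripper": 1}, {"dx": -4, "dy": -225, "dz": 5, "rx": 0, "ry": 0, "rz": -0.75, "gripper": 1}]'

```text
t: 27.27
eef_pos: [0.5743, -0.1073, 0.2125]
ee_rot: [-3.141, 0.0, -2.194]
force: [0.5, 0.2, -2.3]
width: 0.0236
gripper_force: 39.7
```

```bash
python3 -c "
from h import *
go((.6165,-.3105),.2,-1.517)"
```

```text
{'t': 27.27, 'p': array([ 0.5743, -0.1073,  0.2125]), 'rot': array([-3.141,  0.   , -2.194]), 'd': array([ 140.3, -152.9,   12.5]), 'F': array([ 0.5,  0.2, -2.3]), 'w': 0.0236, 'gf': 39.7, 'r': array([-0.001,  0.   , -0.677])}
```

Emit:
jog_arm --targets '[{"dx": 20, "dy": -22, "dz": 0, "rx": 0, "ry": 0, "rz": -0.1, "gripper": 1}, {"dx": 42, "dy": -46, "dz": 0, "rx": 0, "ry": 0, "rz": -0.2, "gripper": 1}, {"dx": 64, "dy": -70, "dz": 2, "rx": 0, "ry": 0, "rz": -0.3, "gripper": 1}, {"dx": 86, "dy": -94, "dz": 4, "rx": 0, "ry": 0, "rz": -0.4, "gripper": 1}, {"dx": 108, "dy": -118, "dz": 6, "rx": 0, "ry": 0, "rz": -0.5, "gripper": 1}, {"dx": 126, "dy": -138, "dz": 8, "rx": 0, "ry": 0, "rz": -0.6, "gripper": 1}, {"dx": 138, "dy": -150, "dz": 10, "rx": 0, "ry": 0, "rz": -0.677, "gripper": 1}, {"dx": 140, "dy": -153, "dz": 12, "rx": 0, "ry": 0, "rz": -0.677, "gripper": 1}]'

```text
t: 27.93
eef_pos: [0.6155, -0.3121, 0.1994]
ee_rot: [3.141, -0.0, -1.521]
force: [0.2, 0.7, -2.1]
width: 0.024
gripper_force: 39.7
```

Emit:
jog_arm --targets '[{"dx": 0, "dy": 0, "dz": 20, "rx": 0, "ry": 0, "rz": 0, "gripper": 1}, {"dx": 0, "dy": 0, "dz": 40, "rx": 0, "ry": 0, "rz": 0, "gripper": 1}, {"dx": 0, "dy": 0, "dz": 60, "rx": 0, "ry": 0, "rz": 0, "gripper": 1}, {"dx": 0, "dy": 0, "dz": 80, "rx": 0, "ry": 0, "rz": 0, "gripper": 1}, {"dx": 0, "dy": 0, "dz": 95, "rx": 0, "ry": 0, "rz": 0, "gripper": 1}, {"dx": 0, "dy": 0, "dz": 105, "rx": 0, "ry": 0, "rz": 0, "gripper": 1}, {"dx": 0, "dy": 0, "dz": 110, "rx": 0, "ry": 0, "rz": 0, "gripper": 1}, {"dx": 0, "dy": 0, "dz": 110, "rx": 0, "ry": 0, "rz": 0, "gripper": 1}]'

```text
t: 28.6
eef_pos: [0.6153, -0.3089, 0.0889]
ee_rot: [3.14, 0.0, -1.523]
force: [-1.4, 0.2, -1.0]
width: 0.024
gripper_force: 39.7
```

```bash
python3 -c "
from h import *
go((.6165,-.3105),.0625,-1.517)
f=grab('scene');I=f['frame'][140:250,110:270,::-1]
W=cloud(f);rect(W,'block',120,230,150,240,.03,.075)
cv2.imwrite('pics/mat1.png',cv2.resize(I,None,fx=4,fy=4,interpolation=cv2.INTER_CUBIC))"
```

```text
{'t': 28.6, 'p': array([ 0.6153, -0.3089,  0.0889]), 'rot': array([ 3.14 ,  0.   , -1.523]), 'd': array([ 1.7, -1.2, 26.4]), 'F': array([-1.4,  0.2, -1. ]), 'w': 0.024, 'gf': 39.7, 'r': array([ 0.001,  0.   , -0.006])}
block 376 c [ 616.2 -305.5] size [ 57.2 109.7] ang 3.6 z 0.0544
```

View pics/mat1.png

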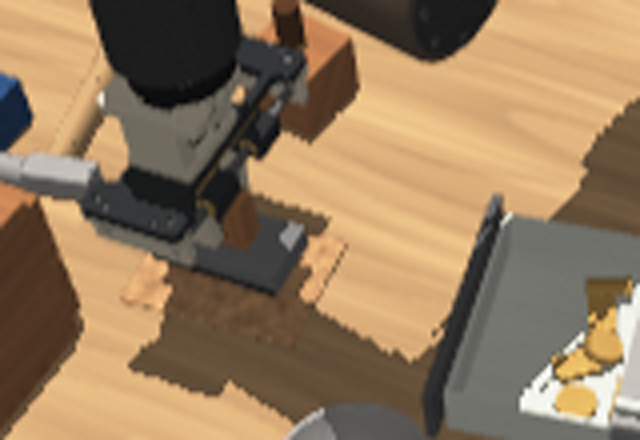

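The scraper is level above the mat, with its block at (240,250). I lower it, release and lift.

Emit:
jog_arm --targets '[{"dx": 1, "dy": -1, "dz": 6, "rx": 0, "ry": 0, "rz": 0, "gripper": 1}, {"dx": 1, "dy": -1, "dz": 12, "rx": 0, "ry": 0, "rz": 0, "gripper": 1}, {"dx": 1, "dy": -1, "dz": 18, "rx": 0, "ry": 0, "rz": 0, "gripper": 1}, {"dx": 1, "dy": -1, "dz": 23, "rx": 0, "ry": 0, "rz": 0, "gripper": 1}, {"dx": 1, "dy": -1, "dz": 26, "rx": 0, "ry": 0, "rz": 0, "gripper": 1}, {"dx": 1, "dy": -1, "dz": 26, "rx": 0, "ry": 0, "rz": 0, "gripper": 1}, {"dx": 1, "dy": -1, "dz": 26, "rx": 0, "ry": 0, "rz": 0, "gripper": 1}, {"dx": 1, "dy": -1, "dz": 26, "rx": 0, "ry": 0, "rz": 0, "gripper": 1}]'

```text
t: 29.32
eef_pos: [0.6166, -0.3104, 0.0636]
ee_rot: [-3.142, -0.0, -1.523]
force: [-0.4, -1.1, -2.8]
width: 0.0234
gripper_force: 39.8
```

Emit:
jog_arm --targets '[{"dx": 0, "dy": 0, "dz": 0, "rx": 0, "ry": 0, "rz": 0, "gripper": 0.6}, {"dx": 0, "dy": 0, "dz": 0, "rx": 0, "ry": 0, "rz": 0, "gripper": 0.3}, {"dx": 0, "dy": 0, "dz": 0, "rx": 0, "ry": 0, "rz": 0, "gripper": 0}, {"dx": 0, "dy": 0, "dz": 0, "rx": 0, "ry": 0, "rz": 0, "gripper": 0}, {"dx": 0, "dy": 0, "dz": 0, "rx": 0, "ry": 0, "rz": 0, "gripper": 0}, {"dx": 0, "dy": 0, "dz": -15, "rx": 0, "ry": 0, "rz": 0, "gripper": 0}, {"dx": 0, "dy": 0, "dz": -40, "rx": 0, "ry": 0, "rz": 0, "gripper": 0}, {"dx": 0, "dy": 0, "dz": -65, "rx": 0, "ry": 0, "rz": 0, "gripper": 0}]'

```text
t: 29.98
eef_pos: [0.6159, -0.3103, 0.1284]
ee_rot: [3.139, 0.001, -1.523]
force: [1.4, 0.3, -0.1]
width: 0.0719
gripper_force: 0.0
```

Emit:
jog_arm --targets '[{"dx": 0, "dy": 0, "dz": -20, "rx": 0, "ry": 0, "rz": 0, "gripper": 0}, {"dx": 0, "dy": 0, "dz": -40, "rx": 0, "ry": 0, "rz": 0, "gripper": 0.3}, {"dx": 0, "dy": 0, "dz": -60, "rx": 0, "ry": 0, "rz": 0, "gripper": 0.6}, {"dx": 0, "dy": 0, "dz": -60, "rx": 0, "ry": 0, "rz": 0, "gripper": 1}, {"dx": 0, "dy": 0, "dz": -60, "rx": 0, "ry": 0, "rz": 0, "gripper": 1}, {"dx": 0, "dy": 0, "dz": -60, "rx": 0, "ry": 0, "rz": 0, "gripper": 1}, {"dx": 0, "dy": 0, "dz": -60, "rx": 0, "ry": 0, "rz": 0, "gripper": 1}, {"dx": 0, "dy": 0, "dz": -60, "rx": 0, "ry": 0, "rz": 0, "gripper": 1}]' --force 20

```text
t: 30.65
eef_pos: [0.6161, -0.3102, 0.1873]
ee_rot: [3.14, 0.001, -1.523]
force: [0.0, 0.5, -0.4]
width: 0.0428
gripper_force: 0.0
```

```bash
python3 -c "
from h import *
f=grab('scene');W=cloud(f)
rect(W,'block',120,230,150,240,.02,.036);rect(W,'grip',120,230,150,240,.07,.09)
# tray front panel top
S=(W[...,2]>.05)&(W[...,2]<.07);S[:,:210]=0;S[:,275:]=0;S[:180]=0;S[262:]=0
b=inbox(W[S]);print(np.percentile(b,[0,5,50,95,100],axis=0).round(3))
print(box(-.28,0));go(box(-.28,0),.15,np.deg2rad(100.96-180))
go(box(-.28,0),.15,np.deg2rad(100.96))
"
```

```text
block 372 c [ 617.5 -309. ] size [ 56.  110.9] ang 3.4 z 0.0294
grip 120 c [ 614.4 -308.2] size [29.7 48.6] ang 2.81 z 0.0784
[[-0.238 -0.099]
 [-0.236 -0.096]
 [-0.221 -0.03 ]
 [-0.081  0.088]
 [-0.064  0.098]]
[ 0.60323462 -0.15739284]
{'t': 30.7, 'p': array([ 0.6162, -0.3103,  0.1875]), 'rot': array([ 3.14 ,  0.   , -1.523]), 'd': array([-153.3,    5.5,   37.5]), 'F': array([-0.6, -0.6,  0.2]), 'w': 0.0389, 'gf': 0.0, 'r': array([ 0.002,  0.001, -0.143])}
{'t': 30.7, 'p': array([ 0.6162, -0.3103,  0.1875]), 'rot': array([ 3.14 ,  0.   , -1.523]), 'd': array([-153.3,    5.5,   37.5]), 'F': array([-0.6, -0.6,  0.2]), 'w': 0.0389, 'gf': 0.0, 'r': array([ 1.000e-03, -3.000e-03,  2.998e+00])}
```

Emit:
jog_arm --targets '[{"dx": -20, "dy": 1, "dz": 0, "rx": 0, "ry": 0, "rz": -0.03, "gripper": 1}, {"dx": -45, "dy": 2, "dz": 0, "rx": 0, "ry": 0, "rz": -0.06, "gripper": 1}, {"dx": -75, "dy": 3, "dz": 0, "rx": 0, "ry": 0, "rz": -0.1, "gripper": 1}, {"dx": -105, "dy": 4, "dz": 5, "rx": 0, "ry": 0, "rz": -0.143, "gripper": 1}, {"dx": -130, "dy": 5, "dz": 15, "rx": 0, "ry": 0, "rz": -0.143, "gripper": 1}, {"dx": -148, "dy": 5, "dz": 25, "rx": 0, "ry": 0, "rz": -0.143, "gripper": 1}, {"dx": -153, "dy": 5, "dz": 35, "rx": 0, "ry": 0, "rz": -0.143, "gripper": 1}, {"dx": -153, "dy": 5, "dz": 37, "rx": 0, "ry": 0, "rz": -0.143, "gripper": 1}]'

```text
t: 31.37
eef_pos: [0.6033, -0.1564, 0.1495]
ee_rot: [3.139, 0.001, -1.378]
force: [0.4, -0.4, -0.5]
width: 0.0006
gripper_force: 0.0
```

Emit:
jog_arm --targets '[{"dx": 0, "dy": 0, "dz": 15, "rx": 0, "ry": 0, "rz": 0, "gripper": 1}, {"dx": 0, "dy": 0, "dz": 35, "rx": 0, "ry": 0, "rz": 0, "gripper": 1}, {"dx": 0, "dy": 0, "dz": 55, "rx": 0, "ry": 0, "rz": 0, "gripper": 1}, {"dx": 0, "dy": 0, "dz": 72, "rx": 0, "ry": 0, "rz": 0, "gripper": 1}, {"dx": 0, "dy": 0, "dz": 85, "rx": 0, "ry": 0, "rz": 0, "gripper": 1}, {"dx": 0, "dy": 0, "dz": 93, "rx": 0, "ry": 0, "rz": 0, "gripper": 1}, {"dx": 0, "dy": 0, "dz": 93, "rx": 0, "ry": 0, "rz": 0, "gripper": 1}, {"dx": 0, "dy": 0, "dz": 93, "rx": 0, "ry": 0, "rz": 0, "gripper": 1}]'

```text
t: 32.03
eef_pos: [0.6043, -0.1585, 0.0585]
ee_rot: [3.141, -0.0, -1.38]
force: [-0.3, 0.2, 0.3]
width: 0.0005
gripper_force: 0.0
```

```bash
python3 -c "
from h import *
go(box(-.118,0),.057,np.deg2rad(100.96-180))"
```

```text
{'t': 32.03, 'p': array([ 0.6043, -0.1585,  0.0585]), 'rot': array([ 3.141, -0.   , -1.38 ]), 'd': array([-163.3,    1. ,    1.4]), 'F': array([-0.3,  0.2,  0.3]), 'w': 0.0005, 'gf': 0.0, 'r': array([ 0.001, -0.   , -0.001])}
```

Emit:
jog_arm --targets '[{"dx": -8, "dy": 0, "dz": 0, "rx": 0, "ry": 0, "rz": 0, "gripper": 1}, {"dx": -18, "dy": 0, "dz": 0, "rx": 0, "ry": 0, "rz": 0, "gripper": 1}, {"dx": -26, "dy": 0, "dz": 0, "rx": 0, "ry": 0, "rz": 0, "gripper": 1}, {"dx": -32, "dy": 0, "dz": 0, "rx": 0, "ry": 0, "rz": 0, "gripper": 1}, {"dx": -38, "dy": 0, "dz": 0, "rx": 0, "ry": 0, "rz": 0, "gripper": 1}, {"dx": -44, "dy": 0, "dz": 0, "rx": 0, "ry": 0, "rz": 0, "gripper": 1}, {"dx": -50, "dy": 0, "dz": 0, "rx": 0, "ry": 0, "rz": 0, "gripper": 1}, {"dx": -56, "dy": 0, "dz": 0, "rx": 0, "ry": 0, "rz": 0, "gripper": 1}]'

```text
t: 32.7
eef_pos: [0.5939, -0.1024, 0.059]
ee_rot: [-3.141, -0.0, -1.379]
force: [1.0, -3.7, 2.3]
width: 0.0001
gripper_force: 1.7
```

Emit:
jog_arm --targets '[{"dx": -7, "dy": 0, "dz": 0, "rx": 0, "ry": 0, "rz": 0, "gripper": 1}, {"dx": -14, "dy": 0, "dz": 0, "rx": 0, "ry": 0, "rz": 0, "gripper": 1}, {"dx": -21, "dy": 0, "dz": 0, "rx": 0, "ry": 0, "rz": 0, "gripper": 1}, {"dx": -28, "dy": 0, "dz": 0, "rx": 0, "ry": 0, "rz": 0, "gripper": 1}, {"dx": -35, "dy": 0, "dz": 0, "rx": 0, "ry": 0, "rz": 0, "gripper": 1}, {"dx": -42, "dy": 0, "dz": 0, "rx": 0, "ry": 0, "rz": 0, "gripper": 1}, {"dx": -49, "dy": 0, "dz": 0, "rx": 0, "ry": 0, "rz": 0, "gripper": 1}, {"dx": -56, "dy": 0, "dz": 0, "rx": 0, "ry": 0, "rz": 0, "gripper": 1}]'

```text
t: 33.37
eef_pos: [0.583, -0.0472, 0.0587]
ee_rot: [-3.141, -0.0, -1.38]
force: [1.8, -4.4, 3.1]
width: 0.0004
gripper_force: 2.4
```

```bash
python3 -c "
from h import *
go(box(-.118,0),.057,np.deg2rad(100.96-180))"
```

```text
{'t': 33.37, 'p': array([ 0.583 , -0.0472,  0.0587]), 'rot': array([-3.141, -0.   , -1.38 ]), 'd': array([-50. ,   1.1,   1.7]), 'F': array([ 1.8, -4.4,  3.1]), 'w': 0.0004, 'gf': 2.4, 'r': array([-0., -0., -0.])}
```

Emit:
jog_arm --targets '[{"dx": -6, "dy": 0, "dz": 0, "rx": 0, "ry": 0, "rz": 0, "gripper": 1}, {"dx": -12, "dy": 0, "dz": 0, "rx": 0, "ry": 0, "rz": 0, "gripper": 1}, {"dx": -18, "dy": 0, "dz": 0, "rx": 0, "ry": 0, "rz": 0, "gripper": 1}, {"dx": -24, "dy": 0, "dz": 0, "rx": 0, "ry": 0, "rz": 0, "gripper": 1}, {"dx": -30, "dy": 0, "dz": 0, "rx": 0, "ry": 0, "rz": 0, "gripper": 1}, {"dx": -36, "dy": 0, "dz": 0, "rx": 0, "ry": 0, "rz": 0, "gripper": 1}, {"dx": -42, "dy": 0, "dz": 0, "rx": 0, "ry": 0, "rz": 0, "gripper": 1}, {"dx": -46, "dy": 0, "dz": 0, "rx": 0, "ry": 0, "rz": 0, "gripper": 1}]'

```text
t: 34.03
eef_pos: [0.5742, -0.0029, 0.0586]
ee_rot: [3.141, -0.001, -1.38]
force: [2.5, -7.0, 3.7]
width: 0.0005
gripper_force: 3.8
```

Emit:
jog_arm --targets '[{"dx": -1, "dy": 0, "dz": 0, "rx": 0, "ry": 0, "rz": 0, "gripper": 1}, {"dx": -2, "dy": 0, "dz": 0, "rx": 0, "ry": 0, "rz": 0, "gripper": 1}, {"dx": -3, "dy": 0, "dz": 0, "rx": 0, "ry": 0, "rz": 0, "gripper": 1}, {"dx": -4, "dy": 0, "dz": 0, "rx": 0, "ry": 0, "rz": 0, "gripper": 1}, {"dx": -4, "dy": 0, "dz": 0, "rx": 0, "ry": 0, "rz": 0, "gripper": 1}, {"dx": -4, "dy": 0, "dz": 0, "rx": 0, "ry": 0, "rz": 0, "gripper": 1}, {"dx": -4, "dy": 0, "dz": 0, "rx": 0, "ry": 0, "rz": 0, "gripper": 1}, {"dx": -4, "dy": 0, "dz": 0, "rx": 0, "ry": 0, "rz": 0, "gripper": 1}]'

```text
t: 34.7
eef_pos: [0.5733, 0.0014, 0.0584]
ee_rot: [3.141, 0.0, -1.38]
force: [0.6, -1.5, 0.7]
width: 0.0004
gripper_force: 0.9
```

```bash
python3 -c "
from h import *
go(box(-.118,0),.057,np.deg2rad(100.96-180))
f=grab('scene');W=cloud(f)
S=(W[...,2]>.045)&(W[...,2]<.0635);S[:,:240]=0;S[:,290:]=0;S[:180]=0;S[272:]=0
b=inbox(W[S]);print(S.sum(),np.percentile(b,[0,5,50,95,100],axis=0).round(3))
"
```

```text
{'t': 34.7, 'p': array([0.5733, 0.0014, 0.0584]), 'rot': array([ 3.141,  0.   , -1.38 ]), 'd': array([-0.4,  0.8,  1.4]), 'F': array([ 0.6, -1.5,  0.7]), 'w': 0.0004, 'gf': 0.9, 'r': array([ 0.,  0., -0.])}
111 [[-0.107 -0.1  ]
 [-0.105 -0.098]
 [-0.067 -0.096]
 [-0.024 -0.079]
 [-0.021 -0.003]]
```

Emit:
jog_arm --targets '[{"dx": -1, "dy": 0, "dz": 0, "rx": 0, "ry": 0, "rz": 0, "gripper": 1}, {"dx": -2, "dy": 0, "dz": 0, "rx": 0, "ry": 0, "rz": 0, "gripper": 1}, {"dx": -3, "dy": 0, "dz": 0, "rx": 0, "ry": 0, "rz": 0, "gripper": 1}, {"dx": -4, "dy": 0, "dz": 0, "rx": 0, "ry": 0, "rz": 0, "gripper": 1}, {"dx": -4, "dy": 0, "dz": 0, "rx": 0, "ry": 0, "rz": 0, "gripper": 1}, {"dx": -4, "dy": 0, "dz": 0, "rx": 0, "ry": 0, "rz": 0, "gripper": 1}, {"dx": -4, "dy": 0, "dz": 0, "rx": 0, "ry": 0, "rz": 0, "gripper": 1}, {"dx": -4, "dy": 0, "dz": 0, "rx": 0, "ry": 0, "rz": 0, "gripper": 1}]'

```text
t: 35.42
eef_pos: [0.5726, 0.0049, 0.0584]
ee_rot: [3.141, -0.0, -1.38]
force: [1.9, -5.0, 0.1]
width: 0.0005
gripper_force: 2.5
```

Emit:
jog_arm --targets '[{"dx": -1, "dy": 0, "dz": 0, "rx": 0, "ry": 0, "rz": 0, "gripper": 1}, {"dx": -2, "dy": 0, "dz": 0, "rx": 0, "ry": 0, "rz": 0, "gripper": 1}, {"dx": -3, "dy": 0, "dz": 0, "rx": 0, "ry": 0, "rz": 0, "gripper": 1}, {"dx": -4, "dy": 0, "dz": 0, "rx": 0, "ry": 0, "rz": 0, "gripper": 1}, {"dx": -4, "dy": 0, "dz": 0, "rx": 0, "ry": 0, "rz": 0, "gripper": 1}, {"dx": -4, "dy": 0, "dz": 0, "rx": 0, "ry": 0, "rz": 0, "gripper": 1}, {"dx": -4, "dy": 0, "dz": 0, "rx": 0, "ry": 0, "rz": 0, "gripper": 1}, {"dx": -4, "dy": 0, "dz": 0, "rx": 0, "ry": 0, "rz": 0, "gripper": 1}]'

```text
t: 36.08
eef_pos: [0.572, 0.0076, 0.0584]
ee_rot: [3.141, -0.002, -1.38]
force: [4.2, -12.7, -1.5]
width: 0.0003
gripper_force: 6.6
```

Emit:
jog_arm --targets '[{"dx": -1, "dy": 0, "dz": 0, "rx": 0, "ry": 0, "rz": 0, "gripper": 1}, {"dx": -2, "dy": 0, "dz": 0, "rx": 0, "ry": 0, "rz": 0, "gripper": 1}, {"dx": -3, "dy": 0, "dz": 0, "rx": 0, "ry": 0, "rz": 0, "gripper": 1}, {"dx": -4, "dy": 0, "dz": 0, "rx": 0, "ry": 0, "rz": 0, "gripper": 1}, {"dx": -4, "dy": 0, "dz": 0, "rx": 0, "ry": 0, "rz": 0, "gripper": 1}, {"dx": -4, "dy": 0, "dz": 0, "rx": 0, "ry": 0, "rz": 0, "gripper": 1}, {"dx": -4, "dy": 0, "dz": 0, "rx": 0, "ry": 0, "rz": 0, "gripper": 1}, {"dx": -4, "dy": 0, "dz": 0, "rx": 0, "ry": 0, "rz": 0, "gripper": 1}]'

```text
t: 36.75
eef_pos: [0.5719, 0.0082, 0.0586]
ee_rot: [3.14, -0.005, -1.38]
force: [12.7, -34.5, -5.0]
width: 0.0001
gripper_force: 17.7
```

Force rose to about 37 N with no further travel, so the tray is at its end stop. I back off and check.

Emit:
jog_arm --targets '[{"dx": 4, "dy": 0, "dz": 0, "rx": 0, "ry": 0, "rz": 0, "gripper": 1}, {"dx": 8, "dy": 0, "dz": 0, "rx": 0, "ry": 0, "rz": 0, "gripper": 1}, {"dx": 14, "dy": 0, "dz": 0, "rx": 0, "ry": 0, "rz": 0, "gripper": 1}, {"dx": 22, "dy": 0, "dz": 0, "rx": 0, "ry": 0, "rz": 0, "gripper": 1}, {"dx": 32, "dy": 0, "dz": 0, "rx": 0, "ry": 0, "rz": 0, "gripper": 1}, {"dx": 44, "dy": 0, "dz": 0, "rx": 0, "ry": 0, "rz": 0, "gripper": 1}, {"dx": 56, "dy": 0, "dz": 0, "rx": 0, "ry": 0, "rz": 0, "gripper": 1}, {"dx": 60, "dy": 0, "dz": 0, "rx": 0, "ry": 0, "rz": 0, "gripper": 1}]'

```text
t: 37.42
eef_pos: [0.5828, -0.0476, 0.0585]
ee_rot: [3.141, 0.0, -1.381]
force: [-0.2, -0.4, -0.2]
width: 0.0004
gripper_force: 0.0
```

Emit:
jog_arm --targets '[{"dx": 0, "dy": 0, "dz": -20, "rx": 0, "ry": 0, "rz": 0, "gripper": 1}, {"dx": 0, "dy": 0, "dz": -45, "rx": 0, "ry": 0, "rz": 0, "gripper": 1}, {"dx": 0, "dy": 0, "dz": -75, "rx": 0, "ry": 0, "rz": 0, "gripper": 1}, {"dx": 0, "dy": 0, "dz": -105, "rx": 0, "ry": 0, "rz": 0, "gripper": 1}, {"dx": 0, "dy": 0, "dz": -130, "rx": 0, "ry": 0, "rz": 0, "gripper": 1}, {"dx": 0, "dy": 0, "dz": -150, "rx": 0, "ry": 0, "rz": 0, "gripper": 1}, {"dx": 0, "dy": 0, "dz": -150, "rx": 0, "ry": 0, "rz": 0, "gripper": 1}, {"dx": 0, "dy": 0, "dz": -150, "rx": 0, "ry": 0, "rz": 0, "gripper": 1}]'

```text
t: 38.08
eef_pos: [0.5832, -0.046, 0.2099]
ee_rot: [-3.139, 0.0, -1.38]
force: [0.7, 0.1, -0.3]
width: 0.0004
gripper_force: 0.0
```

```bash
python3 -c "
from h import *
f=grab('scene','fin.png');W=cloud(f)
rect(W,'block',120,230,150,240,.02,.036)
rect(W,'handle',160,210,110,170,.106,.12)
S=(W[...,2]>.052)&(W[...,2]<.0635);S[:,:230]=0;S[:,290:]=0;S[:180]=0;S[272:]=0
b=inbox(W[S]);print(S.sum(),np.percentile(b,[0,5,50,95,100],axis=0).round(3))
"
```

```text
block 361 c [ 586.7 -312.8] size [ 58.5 111.7] ang 4.8 z 0.029
handle 40 c [ 422.1 -360.1] size [26.8 21. ] ang 30.27 z 0.1135
127 [[-0.107 -0.1  ]
 [-0.107 -0.098]
 [-0.101 -0.094]
 [-0.028  0.07 ]
 [-0.021  0.095]]
```

View pics/fin.png

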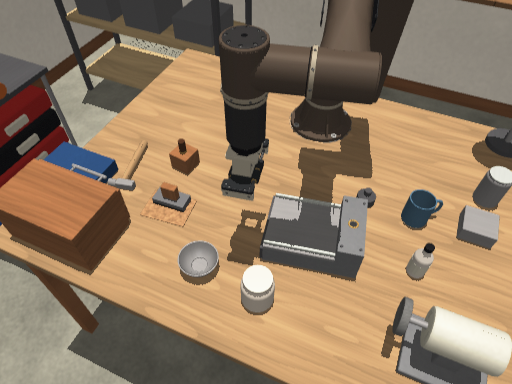

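The tray is home. However, the scraper was knocked to (0.587,-0.313), so I check where it sits relative to the mat centre and the mat corners seen in the first top view.

```bash
python3 -c "
from h import *
f=grab('top');W=cloud(f);rect(W,'block',305,375,145,215,.018,.036);rect(W,'grip',305,375,145,215,.068,.09)
C=np.linalg.inv(f['view'])
for u,v in [(565,88),(708,75),(715,180),(578,192)]:
    d=C[:3,:3]@np.array([(150+u/3.4-f['cx'])/f['fx'],(140+v/3.4-f['cy'])/f['fy'],1]);o=C[:3,3]
    print((o+d*(.004-o[2])/d[2]).round(4))
go((.587,-.313),.17,-1.517)"
```

```text
block 395 c [ 587.6 -314.5] size [ 55.9 111. ] ang 4.05 z 0.0286
grip 113 c [ 587.  -313.7] size [24.  51.2] ang 2.14 z 0.0783
[ 0.656  -0.2323  0.004 ]
[ 0.6736 -0.379   0.004 ]
[ 0.5657 -0.3875  0.004 ]
[ 0.5495 -0.2476  0.004 ]
{'t': 38.18, 'p': array([ 0.582 , -0.0461,  0.2078]), 'rot': array([ 3.141,  0.   , -1.38 ]), 'd': array([263. ,  45.6,  37.7]), 'F': array([ 0.6, -0.7, -0.8]), 'w': 0.0007, 'gf': 0.0, 'r': array([0.001, 0.   , 0.137])}
```

The mat centre is about (0.611,-0.312). The scraper is 24 mm off it, fully on the mat and flat, well within the 50 mm limit. I hand in.

```bash
python3 -c "
from h import *
print(arm.job_done())"
```

```text
the job is handed in; nothing more can be done
None
```

I handed the job in, and the station returned no verdict: the tray is home and stayed shut after I backed off, with all six offcuts swept into it; the pin is in its stand, and the scraper is flat on the mat, 24 mm off centre after being knocked aside.

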